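# Set up a bar for drilling on blocks

## Task

Set up the flat bar for drilling on the steel base plate: on the plate's scribed centre line stand the V-block, groove up, 60 mm to the left of the plate's hole and the plain block of the same height 60 mm to its right (left, right and behind as the robot sees them), lay the bar across both along that line with its hole over the plate's hole, and stand the drill bush upright on the bar over the bar's hole. To keep the bar from being spun by the drill, stand the tall stop block on the plate straight behind the V-block, leaving about a finger's width between the two. Leave the low block and the jar where they are, and let go of everything.

Things in the scene. Friction and masses are not known exactly. Their poses are not given: they have to be found in the camera images.
- base_plate: Fixed dark steel plate, 200 (x) x 260 (y) x 12 mm, at the left or right of the bench, with a 30 mm hole in its middle. White scribed lines: the centre line along y through the hole, and two cross lines at y = +-60 mm. Origin: centre of the underside; top at z = 12 mm. +x points away from the robot, +y to its left, within 15 degrees. The parts lie on a black mat, 3 mm thick, on the other side.
- v_block: Loose steel V-block, 45 (x) x 50 (y) x 45 mm high, about 0.7 kg, standing with its V groove (32 mm wide at the top, 16 mm deep, running along its x axis) upward. Its y faces are plain and upright and can be gripped 50 mm apart. Origin: centre of the underside, z up.
- plain_block: Loose plain steel cube, 45 x 45 x 45 mm, about 0.7 kg: the plain block, as high as the V-block. Origin: centre of the underside, z up, faces along x and y.
- low_block: Loose low steel block, 45 (x) x 65 (y) x 20 mm high, about 0.45 kg: not wanted, leave it where it is. Origin: centre of the underside.
- stop_block: Loose steel stop block, a square pillar 36 x 36 x 70 mm high, about 0.7 kg, standing upright; it is the tallest of the steel parts. Origin: centre of the underside, z up, faces along x and y.
- bush: Loose drill bush: a steel ring standing upright, outside diameter 36 mm, bore 12 mm, 32 mm high, about 0.2 kg. Origin: centre of the underside, z along its axis.
- bar: Loose flat light-grey metal bar lying flat, 40 (x) x 190 (y) x 10 mm thick, about 0.57 kg, with one through hole of 16 mm at its very centre. Origin: centre of the underside, at the hole; its length runs along its y axis. It lies on the side of the mat nearest the robot.
- jar: Loose small glass jar with a black cap, 42 mm diameter, 60 mm high, standing among the parts: leave it alone. Origin: centre of the underside.
Mind the look-alikes: they are no part of the job. What is shaped like the stop_block but orange is not meant.

How it is judged:
By the outcome, as a careful person would: the job done as asked, in the order asked, and still so for the second after the job is handed in, with the robot touching nothing.
It also fails if it takes over 128 s, if anything falls off the work surface, if the arm or the gripper's body presses on something with over 40 N, if the wrist force passes 120 N, or if a joint passes its speed limit or range.

## Robot

A 6-joint arm with a two-finger parallel gripper is mounted at the origin on the work surface. World frame = base frame: x ahead of the robot, y to its left, z up, the work surface at z = 0. Lengths are in m, angles in rad, forces in N, time in s.
With the tool pointing down it reaches from about 0.375 to 0.975 m from the base axis. Payload 3.8 kg.
Tool frame: the origin (TCP) lies midway between the tips of the shut fingers; the grasp point (between the pads) lies 19 mm behind it; z points along the fingers, y is the line along which they close (so a half turn about z gives the same grasp; the last joint's range is limited). The gripper opens to 85 mm and grips with 20 to 120 N. Pads are 22 mm wide; open, the fingers measure 114 mm over their backs; the gripper's body (76 mm by 85 mm) begins 54 mm behind the grasp point. The pads swing forward as they close: fully open they stand 13 mm farther back than shut.
Start: joints at [-0.037, 0.264, 1.604, -0, 1.274, -0.037], TCP at [0.675, -0, 0.231] pointing down, gripper open.
Joint ranges: [-2.63, 2.63], [-0.94, 2.18], [0.31, 2.57], [-1.31, 4.45], [0, 2.66], [-2.55, 2.55]. Speed limits (rad/s): [2.57, 2.57, 3.14, 3.14, 3.14, 3.14].

## Interface

Orientations are given as a rotation vector (axis times angle).
In Python, from workcell import status, read_camera, workorder, masks_of gives the robot as it stands.
- The arm moves only by the tool drive_tool, never from a script. Its argument "rows" is a list of rows, each a list of 7 numbers: the turn, a rotation vector about the tool's x, y, z in degrees, then the shift along the tool's x, y, z in m, then the opening, from 0 (shut) to 1 (fully open). In form: [[ax, ay, az, tx, ty, tz, claw], ...]. A call has 1 to 8 rows; each row shifts and turns the commanded pose from where the row before left it, along the tool's axes as they then stand; what a row does not reach is not made up. A row lasts 1/12 s, in which the tool goes at most 41.7 mm and 7.16 degrees, less where a joint would pass 70% of its speed; a pose out of reach is approached as far as the arm can. A call is refused whole if a number of a shift passes 0.0417 or a number of a turn 7.16, either way. A call with a gripper value outside its range is refused whole. The fingers move at their own pace and stop on an object; "force" is the grip in N (left out, the last holds). Time passes only in rows, so rows that do not move let the fingers close. It gives the time, the measured TCP pose, the force, the opening and the grip force at its end, in the units of the state.
- status.read_state(): the state, without advancing time (a new reading comes with each control period).
- read_camera(name): name is "scene" or "side" or "wrist"; returns a dict with "color" (420x560x3 uint8, red, green, blue), "intrinsics" (3x3 intrinsics, pixels), "D" ([k1, k2, p1, p2, k3] as OpenCV has them; the pictures are not rectified), "world_from_camera" (4x4, takes a point from camera to world coordinates); the wrist camera has in their place "mount" (4x4, takes a point from camera to tool coordinates, whose origin is the TCP and whose axes are the flange's). Camera axes: x right, y up, looking along -z (the intrinsics and any distortion apply to the point x, -y, -z); pixel columns grow to the right and rows downward; lengths in m; the calibration is good to about 2 mm. A picture is of the moment at which its call begins: read the wrist's pose just before it. There is no depth.
- workorder.finish_job(): hands the job in; it is judged then, once.
Trained networks look in a picture, given as the dict that the camera call returned (one of the last four; its "shot" number tells which), for a name from the list of things; names that differ only in an ending like _2 or _b are one class to them, and where a whole thing is asked for, a point or a joint stands for the part that bears it (a point fixed in the world has none). Each returns a list of dicts, best first, with "score" (0 to 1); they miss things now and then, are a little off and sometimes report something else, mostly with a low value. They report only what shows in the picture. A call takes as long as a camera call. They do not tell look-alikes from the thing itself.
- masks_of(picture, name): "mask" (420x560 bool, what is visible of it) and "bbox" ([left, top, right, bottom] in pixels, round what is visible of it).
The state is a dict: "time": time; "q": joint angles; "joint_vel": joint speeds; "joint_torque": joint torques, N m; "tool_pos": TCP position; "tcp_rot": TCP orientation; "wrist_force": force on the tool from outside, world axes, zero at the start; "torque": the same for the moment, N m; "width": opening from 0.0 (shut) to 1.0 (fully open); "grip_force": force on a finger pad.
Only numpy, scipy, OpenCV 4.12 (cv2) and the standard library are available. Lean on these libraries where they do the work, as an engineer would, in place of code of your own. Each camera call takes 0.05 s, during which the arm holds its last target. There are 200 camera calls.

## Working session

There is one attempt and no reset: what is moved stays moved. The work goes in short steps, Python scripts to look and compute and a tool call to move; the robot and the scene stay as the last step left them, time stands still between calls to the robot, and variables do not carry over. Pictures are saved under pics/ and viewed, at most 14 in all, crops included, and the job is handed in when it is done.

Besides the shell and the picture viewer there is one more tool, called as a command line: name --pt "numbers of a row" for each row, then --argument value for the rest. drive_tool: Moves the arm, as the interface text tells. Its arguments: {"type":"object","properties":{"rows":{"type":"array"},"force":{"type":"number"}},"required":["rows"]}

```bash
mkdir -p pics; ls; cat > h.py <<'E'
import numpy as np, cv2, pickle
from scipy.spatial.transform import Rotation as R
from workcell import status, read_camera, workorder, masks_of
def shot(name):
    s=status.read_state(); p=read_camera(name)
    if 'world_from_camera' in p: T=np.array(p['world_from_camera'])
    else:
        B=np.eye(4);B[:3,:3]=R.from_rotvec(s['tcp_rot']).as_matrix();B[:3,3]=s['tool_pos'];T=B@np.array(p['mount'])
    p['T']=T; return p
def save(p,fn,crop=None,scale=1):
    im=p['color'][:,:,::-1]
    if crop: l,t,r,b=crop; im=im[t:b,l:r]
    cv2.imwrite('pics/'+fn,cv2.resize(np.ascontiguousarray(im),None,fx=scale,fy=scale,interpolation=cv2.INTER_CUBIC))
def rays(p,uv):
    uv=np.array(uv,float).reshape(-1,1,2)
    n=cv2.undistortPoints(uv,np.array(p['intrinsics'],float),np.array(p['D'],float)).reshape(-1,2)
    d=np.c_[n[:,0],-n[:,1],-np.ones(len(n))]@p['T'][:3,:3].T
    return p['T'][:3,3],d
def onz(p,uv,z):
    o,d=rays(p,uv); return o+d*((z-o[2])/d[:,2])[:,None]
def proj(p,X):
    Ti=np.linalg.inv(p['T']); X=np.atleast_2d(X); c=X@Ti[:3,:3].T+Ti[:3,3]; c=c*[1,-1,-1]
    return cv2.projectPoints(c.reshape(-1,1,3),np.zeros(3),np.zeros(3),np.array(p['intrinsics'],float),np.array(p['D'],float))[0].reshape(-1,2)
def tri(ps,uvs):
    A=np.zeros((3,3));b=np.zeros(3)
    for p,uv in zip(ps,uvs):
        o,d=rays(p,uv);d=d[0]/np.linalg.norm(d[0]);M=np.eye(3)-np.outer(d,d);A+=M;b+=M@o
    return np.linalg.solve(A,b)
E
python3 - <<'E'
from h import *
print(status.read_state())
for n in ('scene','side','wrist'):
    p=shot(n); save(p,n+'1.png'); print(n,p['T'].round(3).tolist()); pickle.dump(p,open(n+'1.pkl','wb'))
    for k in ['v_block','plain_block','low_block','stop_block','bush','bar','jar','base_plate']:
        for m in masks_of(p,k):
            ys,xs=np.nonzero(m['mask']); print(k,round(m['score'],2),np.round(m['bbox']).tolist(),xs.mean().round(1),ys.mean().round(1))
E
```

```text
pics
{'time': 0.0, 'q': array([-3.69084307e-02,  2.64792809e-01,  1.60539686e+00,  2.65588899e-05,
        1.27369901e+00, -3.69125389e-02]), 'joint_vel': array([-0.0006558 ,  0.00050877,  0.00072963,  0.0011606 ,  0.00017451,
        0.00021718]), 'joint_torque': array([ 6.10465631e-04, -5.15121067e+01, -3.67308676e+01, -4.07824507e-05,
        1.31324201e-02,  1.46811578e-05]), 'tool_pos': array([6.74257106e-01, 2.87275262e-05, 2.29922968e-01]), 'tcp_rot': array([-2.2202431 , -2.2202349 ,  0.00242386]), 'wrist_force': array([-0.26230316,  0.42486455, -0.13421509]), 'torque': array([-0.0137035 , -0.0005743 , -0.02205081]), 'grip_force': 0.0, 'width': 0.9999645665264258}
scene [[-0.186, -0.534, 0.825, 1.46], [0.983, -0.093, 0.161, 0.181], [-0.009, 0.84, 0.542, 0.697], [0.0, 0.0, 0.0, 1.0]]
plain_block 0.94 [350.0, 221.0, 378.0, 255.0] 362.5 235.4
low_block 0.87 [393.0, 234.0, 426.0, 252.0] 406.6 240.9
low_block 0.22 [305.0, 207.0, 324.0, 243.0] 315.4 225.7
stop_block 0.9 [307.0, 164.0, 321.0, 193.0] 314.6 179.8
stop_block 0.76 [358.0, 162.0, 382.0, 194.0] 369.1 176.8
stop_block 0.59 
[... 1070 characters left out ...]
8.2 296.8
bar 0.32 [122.0, 293.0, 171.0, 338.0] 144.9 315.6
jar 0.82 [97.0, 267.0, 126.0, 307.0] 108.1 286.0
base_plate 0.56 [234.0, 142.0, 365.0, 232.0] 299.9 185.6
wrist [[1.0, 0.001, -0.0, 0.675], [-0.001, 0.952, 0.307, 0.079], [0.001, -0.307, 0.952, 0.374], [0.0, 0.0, 0.0, 1.0]]
v_block 0.72 [204.0, 0.0, 261.0, 19.0] 232.7 7.5
plain_block 0.89 [108.0, 1.0, 171.0, 22.0] 143.6 7.9
plain_block 0.73 [75.0, 216.0, 264.0, 399.0] 184.6 292.0
stop_block 0.61 [102.0, 77.0, 169.0, 121.0] 135.9 98.7
bush 0.6 [215.0, 70.0, 249.0, 107.0] 231.0 88.5
bar 0.55 [21.0, 0.0, 88.0, 124.0] 54.2 61.5
base_plate 0.86 [75.0, 218.0, 263.0, 400.0] 184.6 291.9
base_plate 0.35 [213.0, 69.0, 251.0, 107.0] 231.2 88.9
```

```bash
python3 - <<'E'
from h import *
a=pickle.load(open('scene1.pkl','rb'));b=pickle.load(open('side1.pkl','rb'))
c=np.zeros((600,800,3),np.uint8)
A=a['color'][145:295,110:440,::-1]; B=b['color'][130:375,80:390,::-1]
A=cv2.resize(np.ascontiguousarray(A),(528,240),interpolation=cv2.INTER_CUBIC)
cv2.imwrite('pics/a2.png',cv2.resize(np.ascontiguousarray(a['color'][150:290,110:440,::-1]),None,fx=2.4,fy=2.4,interpolation=cv2.INTER_CUBIC))
cv2.imwrite('pics/b2.png',cv2.resize(np.ascontiguousarray(b['color'][130:370,80:390,::-1]),None,fx=2.4,fy=2.4,interpolation=cv2.INTER_CUBIC))
E
```

```text
(no output)
```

View pics/a2.png

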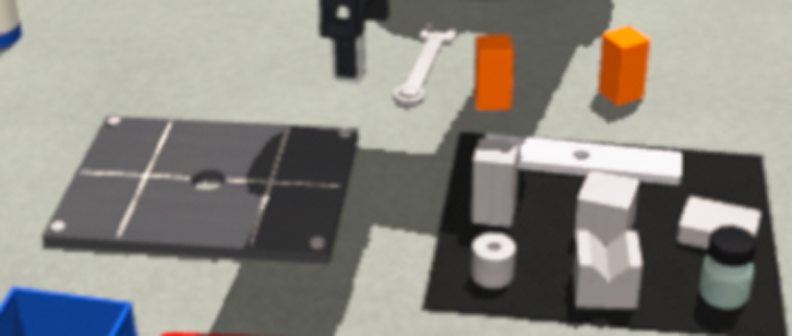

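View pics/b2.png

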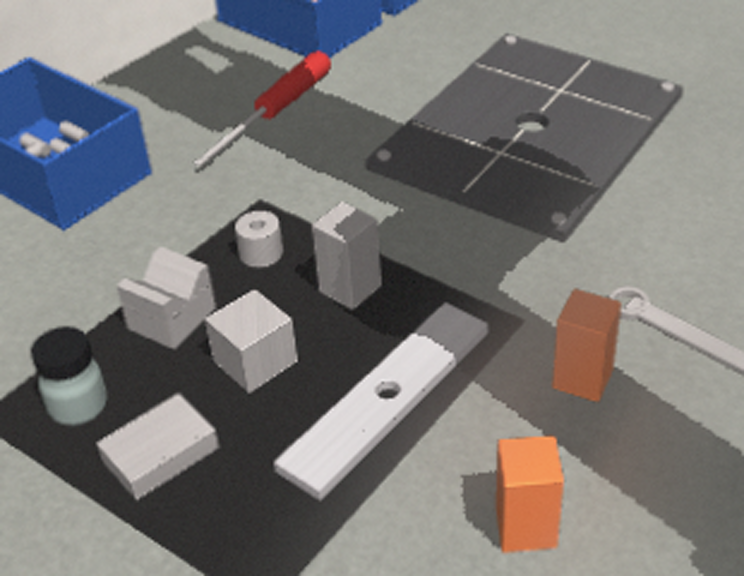

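View pics/wrist1.png

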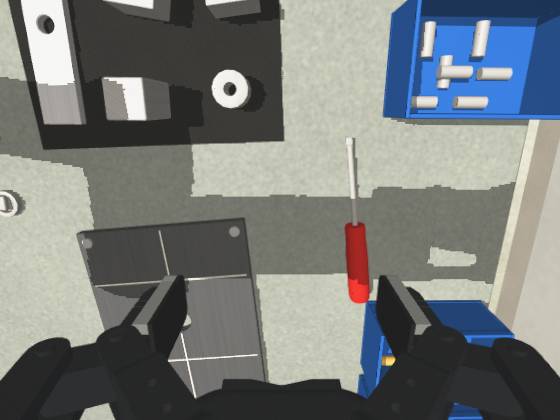

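The scene view has the plate on the robot's right and the mat on its left. The stop candidates are the grey pillar (side ~(224,236), scene ~(315,226)) and two orange pillars (side (300,335) and (324,273), scene (369,177) and (314,180)). The grey one on the mat is the stop block because orange is excluded. The enlarged crop above confirms that.

```bash
cat >> h.py <<'E'
BOX=dict(v_block=(45,50,45),plain_block=(45,45,45),low_block=(45,65,20),stop_block=(36,36,70),bar=(40,190,10),bush=(36,36,32),jar=(42,42,60),base_plate=(200,260,12))
def verts(name,x,y,th,z0):
    a,b,h=np.array(BOX[name])/1000
    if name in('bush','jar'):
        t=np.linspace(0,2*np.pi,40,endpoint=False); q=np.c_[np.cos(t),np.sin(t)]*a/2
    else:
        q=np.array([[-a,-b],[a,-b],[a,b],[-a,b]])/2
    c,s=np.cos(th),np.sin(th); q=q@np.array([[c,s],[-s,c]])+[x,y]
    return np.r_[np.c_[q,np.full(len(q),z0)],np.c_[q,np.full(len(q),z0+h)]]
E
python3 - <<'E'
from h import *
ps=[pickle.load(open(f+'1.pkl','rb')) for f in('scene','side','wrist')]
P=lambda u,v:None
S=lambda x,y:(110+x/2.4,150+y/2.4)
D=lambda x,y:(80+x/2.4,130+y/2.4)
for n,a,b in [('hole',(208,180),(532,122)),('barhole',(582,156),(388,390)),('bush top',(494,245),(258,222)),('stop top c',(497,148),(348,218)),('plain top',(609,190),(252,320)),('jar top',(731,243),(62,350)),('low top',(721,215),(158,430)),('orangeR',(494,42),(588,308)),('orangeL',(626,38),(528,453))]:
    print(n,tri(ps[:2],[S(*a),D(*b)]).round(3))
for uv,n in [((184,318),'hole'),((231,89),'bush'),((47,24),'barhole')]: print(n,onz(ps[2],[uv],0.012).round(3))
E
```

```text
hole [ 0.541 -0.184  0.009]
barhole [0.442 0.159 0.011]
bush top [0.624 0.096 0.035]
stop top c [0.536 0.086 0.074]
plain top [0.542 0.187 0.045]
jar top [0.617 0.291 0.058]
low top [0.536 0.287 0.026]
orangeR [0.341 0.06  0.071]
orangeL [0.307 0.191 0.07 ]
hole [[ 0.55  -0.178  0.012]]
bush [[0.623 0.097 0.012]]
barhole [[0.445 0.159 0.012]]
```

drive_tool --pt "0 0 0 -0.028 -0.013 0 1" --pt "0 0 0 -0.028 -0.013 0 1" --pt "0 0 0 -0.028 -0.013 0 1" --pt "0 0 0 -0.028 -0.013 0 1" --pt "0 0 0 -0.028 -0.013 0 1" --pt "0 0 0 0 0 0 1" --pt "0 0 0 0 0 0 1"

```text
time: 1.93
tool_pos: [0.6095, -0.1414, 0.2315]
tcp_rot: [2.225, 2.218, 0.0]
wrist_force: [-0.2, 0.1, 0.1]
width: 0.998
grip_force: 0.0
```

```bash
python3 - <<'E'
from h import *
p=shot('wrist'); save(p,'plate2.png',scale=1.4); pickle.dump(p,open('plate2.pkl','wb')); print(status.read_state()['tool_pos'])
E
```

```text
[ 0.60997937 -0.14031607  0.23144959]
```

drive_tool --pt "0 0 0 0.04 -0.004 0 1" --pt "0 0 0 0.04 -0.004 0 1" --pt "0 0 0 0.04 -0.004 0 1" --pt "0 0 0 0.04 -0.004 0 1" --pt "0 0 0 0.04 -0.004 0 1" --pt "0 0 0 0.04 -0.004 0 1" --pt "0 0 0 0.04 -0.004 0 1" --pt "0 0 0 0.04 -0.004 0 1"

```text
time: 2.65
tool_pos: [0.5773, 0.1837, 0.2315]
tcp_rot: [-2.219, -2.223, -0.001]
wrist_force: [1.2, 0.1, -0.0]
width: 0.998
grip_force: 0.0
```

drive_tool --pt "0 0 0 0.02 0 0 1" --pt "0 0 0 0 0 0 1" --pt "0 0 0 0 0 0 1"

```text
time: 2.9
tool_pos: [0.5775, 0.2026, 0.2312]
tcp_rot: [-2.216, -2.226, 0.0]
wrist_force: [0.2, 1.0, -0.4]
width: 1.004
grip_force: 0.0
```

```bash
python3 - <<'E'
from h import *
p=shot('wrist'); save(p,'mat2.png',scale=1.4); print(status.read_state()['tool_pos'])
p['m']={k:[m for m in masks_of(p,k) if m['score']>.3] for k in BOX if k!='base_plate'}
pickle.dump(p,open('mat2.pkl','wb'))
for k,ms in p['m'].items():
    for m in ms: print(k,round(m['score'],2),np.round(m['bbox']).tolist())
E
```

```text
[0.57771499 0.20118863 0.2311252 ]
v_block 0.59 [302.0, 168.0, 356.0, 228.0]
plain_block 0.8 [229.0, 173.0, 276.0, 228.0]
low_block 0.6 [217.0, 64.0, 275.0, 138.0]
stop_block 0.91 [42.0, 274.0, 116.0, 336.0]
stop_block 0.68 [1.0, 169.0, 67.0, 231.0]
bar 0.56 [141.0, 136.0, 192.0, 291.0]
bush 0.75 [310.0, 255.0, 336.0, 286.0]
jar 0.95 [303.0, 74.0, 350.0, 116.0]
```

View pics/plate2.png

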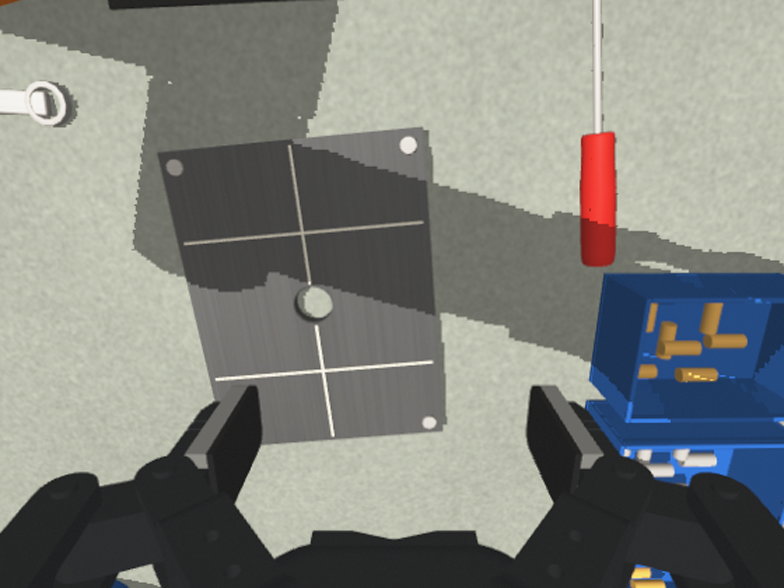

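View pics/mat2.png

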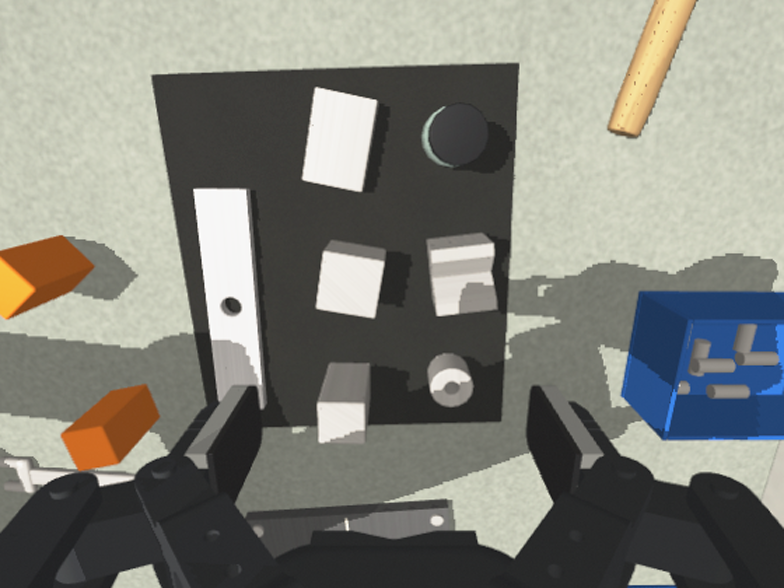

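Plate picture: hole at ~(315,302)/1.4, left cross at (301,233)/1.4, right cross at (323,371)/1.4. Mat picture (1.4x): plain block at (350,283), V-block at (463,275) with its groove along world x, bush at (452,385), grey stop at (343,405), bar hole at (231,306).

```bash
cat >> h.py <<'E'
from scipy.optimize import minimize
def poly(p,name,q):
    m=np.zeros(p['color'].shape[:2],np.uint8); h=cv2.convexHull(proj(p,verts(name,*q)).astype(np.float32))
    cv2.fillConvexPoly(m,np.round(h*16).astype(np.int32),1,cv2.LINE_8,4); return m>0
def fit(name,views,q0,freez=False):
    # views: list of (picture, mask)
    def f(v):
        q=(v[0]/1e3,v[1]/1e3,v[2]/50,(v[3]/1e3 if freez else q0[3])); c=0
        for p,m in views: a=poly(p,name,q); c+=1-(a&m).sum()/(a|m).sum()
        return c
    v0=np.array([q0[0]*1e3,q0[1]*1e3,q0[2]*50]+([q0[3]*1e3] if freez else []))
    sim=np.vstack([v0]+[v0+8*np.eye(len(v0))[i] for i in range(len(v0))])
    r=minimize(f,v0,method='Nelder-Mead',options=dict(initial_simplex=sim,xatol=.05,fatol=1e-4,maxiter=400))
    return r.x/([1e3,1e3,50]+([1e3] if freez else [])),r.fun
def blob(p,uv,thr=62):
    g=cv2.cvtColor(p['color'],cv2.COLOR_RGB2GRAY); n,l=cv2.connectedComponents((g>thr).astype(np.uint8),connectivity=4)
    return l==l[int(uv[1]),int(uv[0])]
E
python3 - <<'E'
from h import *
pl=pickle.load(open('plate2.pkl','rb'));w=pickle.load(open('mat2.pkl','rb'));s=pickle.load(open('side1.pkl','rb'));sc=pickle.load(open('scene1.pkl','rb'))
X=onz(pl,np.array([[301,233],[323,371],[314,301]])/1.4,.012); print('plate L,R,hole(its rim)',X.round(4).tolist(),np.linalg.norm(X[0]-X[1]))
S=lambda x,y:(110+x/2.4,150+y/2.4);D=lambda x,y:(80+x/2.4,130+y/2.4)
for z,a,b in [('L',(301,233),(576,90)),]: pass
# heights of the plate crossings from side + wrist
print('plate crosses tri',tri([pl,s],[np.array((301,233))/1.4,D(508,154)]).round(4),tri([pl,s],[np.array((323,371))/1.4,D(570,84)]).round(4))
for n,uw,us,q in [('plain_block',(350,283),(235,320),(.542,.187,-.15,.003)),('v_block',(460,250),(185,315),(.62,.19,0.08,.003)),('bush',(437,392),(245,245),(.624,.096,0,.003)),('bar',(225,250),(350,430),(.442,.159,0.05,.003)),('stop_block',(345,380),(335,260),(.536,.086,0.05,.003))]:
    v=[]
    for nm,p,u,t in (('w',w,np.array(uw)/1.4,58),('s',s,D(*us),55)):
        m=blob(p,u,t); ys,xs=np.nonzero(m); print(n,nm,m.sum(),xs.min(),ys.min(),xs.max(),ys.max())
        if m.sum()<6000: v.append((p,m))
    if v:
        print('  fit',*[np.round(k,4) for k in fit(n,v,q)], 'free z',*[np.round(k,4) for k in fit(n,v,q,True)])
E
```

```text
plate L,R,hole(its rim) [[0.5365, -0.1241, 0.012], [0.5478, -0.244, 0.012], [0.5436, -0.1803, 0.012]] 0.12051622348783272
plate crosses tri [ 0.5337 -0.1267  0.0083] [ 0.5444 -0.2477  0.0143]
plain_block w 183905 0 0 559 399
plain_block s 210730 0 0 559 419
v_block w 183905 0 0 559 399
v_block s 210730 0 0 559 419
bush w 183905 0 0 559 399
bush s 210730 0 0 559 419
bar w 183905 0 0 559 399
bar s 210730 0 0 559 419
stop_block w 183905 0 0 559 399
stop_block s 210730 0 0 559 419
```

```bash
python3 - <<'E'
from h import *
w=pickle.load(open('mat2.pkl','rb'));s=pickle.load(open('side1.pkl','rb'))
D=lambda x,y:(80+x/2.4,130+y/2.4)
g=cv2.cvtColor(w['color'],cv2.COLOR_RGB2GRAY);h=cv2.cvtColor(s['color'],cv2.COLOR_RGB2GRAY)
print('w mat',[int(g[int(y/1.4),int(x/1.4)]) for x,y in[(400,200),(280,300),(400,400),(300,120),(343,375),(450,370),(465,300)]])
print('s mat',[int(h[int(130+y/2.4),int(80+x/2.4)]) for x,y in[(300,330),(250,450),(330,230),(360,270),(350,220),(240,245),(235,350)]])
for n,uw,us,q in [('plain_block',(350,283),(235,320),(.542,.187,-.15,.003)),('v_block',(460,250),(185,315),(.62,.19,0.08,.003)),('bush',(437,392),(245,245),(.624,.096,0,.003)),('bar',(225,250),(350,430),(.442,.159,0.05,.003)),('stop_block',(345,380),(335,260),(.536,.086,0.05,.003))]:
    v=[]
    for nm,p,u in (('w',w,np.array(uw)/1.4),('s',s,D(*us))):
      for t in range(60,130,4):
        m=blob(p,u,t)
        if 100<m.sum()<6000:
            ys,xs=np.nonzero(m); print(n,nm,t,m.sum(),xs.min(),ys.min(),xs.max(),ys.max()); v.append((p,m)); break
    if v:
        print('  fit',*[np.round(k,4) for k in fit(n,v,q)], 'free z',*[np.round(k,4) for k in fit(n,v,q,True)])
E
```

```text
w mat [61, 61, 38, 61, 121, 235, 141]
s mat [50, 47, 196, 100, 108, 108, 105]
plain_block w 64 2326 225 171 275 227
  fit [ 0.5446  0.1875 -0.1691] 0.0043 free z [ 0.5445  0.1873 -0.1697  0.0026] 0.0043
v_block w 60 3266 293 142 355 227
  fit [0.6279 0.1919 0.1119] 0.2063 free z [0.6283 0.191  0.1167 0.0022] 0.2089
bush w 64 1041 305 252 338 290
bush s 88 387 178 218 197 240
  fit [0.6246 0.0965 0.1369] 0.1748 free z [0.6246 0.0971 0.1084 0.0037] 0.1718
bar w 104 5883 132 134 188 334
bar s 76 2424 194 256 283 338
  fit [ 0.4429  0.1588 -0.0081] 0.2108 free z [ 0.4431  0.1589 -0.0093  0.0037] 0.2131
stop_block w 120 3020 186 260 313 351
  fit [0.5321 0.0525 0.2082] 0.5003 free z [0.534  0.0645 0.1392 0.0213] 0.4928
```

```bash
python3 - <<'E'
from h import *
w=pickle.load(open('mat2.pkl','rb'))
for n,uw,q,ts in [('v_block',(460,250),(.62,.19,0.08,.003),(63,65,68,72)),('bush',(437,392),(.624,.096,0,.003),(64,80))]:
  for t in ts:
    m=blob(w,np.array(uw)/1.4,t)
    ys,xs=np.nonzero(m); print(n,t,m.sum(),xs.min(),ys.min(),xs.max(),ys.max(), *[np.round(k,4) for k in fit(n,[(w,m)],q)])
# stop corners: top of +y face and near corners
c=onz(w,np.array([[320,394],[367,399],[365,443],[317,440]])/1.4,.073);print('stop top',c.round(4).tolist())
c=onz(w,np.array([[328,362],[371,366]])/1.4,.003);print('stop base',c.round(4).tolist())
c=onz(w,np.array([[428,240],[491,234],[498,310],[436,315]])/1.4,.048);print('V top',c.round(4).tolist())
save(w,'vstop.png',(215,160,375,330),3.5)
E
```

```text
v_block 63 2659 304 165 355 225 [0.6281 0.1917 0.1163] 0.0294
v_block 65 2649 304 165 355 225 [0.6282 0.1919 0.1172] 0.0298
v_block 68 2638 304 166 355 225 [0.6284 0.1916 0.1121] 0.0295
v_block 72 2630 304 166 355 225 [0.6285 0.1916 0.1277] 0.0285
bush 64 1041 305 252 338 290 [0.6246 0.0968 0.1153] 0.037
bush 80 1009 305 252 337 290 [0.6248 0.097  0.1926] 0.0657
stop top [[0.5237, 0.1116, 0.073], [0.558, 0.1077, 0.073], [0.556, 0.0698, 0.073], [0.5196, 0.0723, 0.073]]
stop base [[0.5199, 0.1039, 0.003], [0.5577, 0.1002, 0.003]]
V top [[0.6016, 0.2209, 0.048], [0.6461, 0.2254, 0.048], [0.6552, 0.1685, 0.048], [0.6091, 0.1644, 0.048]]
```

View pics/vstop.png

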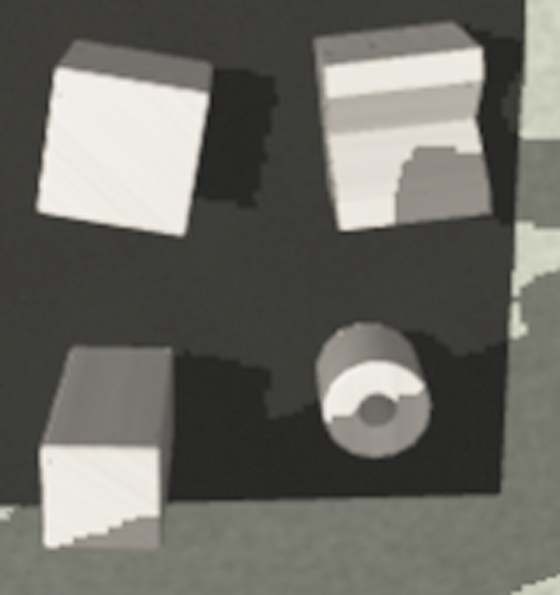

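drive_tool --pt "0 0 6.97 0 0 0 0.85" --pt "0 0 6.97 0 0 0 0.75" --pt "0 0 6.97 0 0 0 0.75" --pt "0 0 6.97 0 0 0 0.75" --pt "0 0 6.97 0 0 0 0.75" --pt "0 0 6.97 0 0 0 0.75" --pt "0 0 6.97 0 0 0 0.75" --pt "0 0 6.97 0 0 0 0.75"

```text
time: 3.97
tool_pos: [0.5782, 0.1993, 0.2313]
tcp_rot: [-3.006, -0.914, -0.0]
wrist_force: [0.6, 1.0, 0.3]
width: 0.745
grip_force: 0.0
```

drive_tool --pt "0 0 6.97 0 0 0 0.75" --pt "0 0 6.97 0 0 0 0.75" --pt "0 0 6.97 0 0 0 0.75" --pt "0 0 6.97 0 0 0 0.75" --pt "0 0 0 0.024 0.0075 0.03 0.75" --pt "0 0 0 0.025 0.0075 0.03 0.75" --pt "0 0 0 0 0 0.03 0.75" --pt "0 0 0 0 0 0.03 0.75"

```text
time: 4.63
tool_pos: [0.6301, 0.1894, 0.1104]
tcp_rot: [-3.137, -0.171, -0.003]
wrist_force: [-0.3, -0.4, -0.2]
width: 0.752
grip_force: 0.0
```

drive_tool --pt "0 0 0 0 0 0.02 0.75" --pt "0 0 0 0 0 0 0.75" --pt "0 0 0 0 0 0 0.75"

```text
time: 4.88
tool_pos: [0.6272, 0.1896, 0.0898]
tcp_rot: [3.136, 0.173, -0.006]
wrist_force: [0.3, -0.2, 1.0]
width: 0.75
grip_force: 0.0
```

```bash
cat >> h.py <<'E'
def pose():
    s=status.read_state(); M=R.from_rotvec(s['tcp_rot']).as_matrix(); return np.array(s['tool_pos']),M,s
def to(x,y,z,xdeg=None):
    # tool-frame shift to world x,y,z; xdeg = wanted world heading of tool x (deg)
    p,M,s=pose(); h=np.degrees(np.arctan2(M[1,0],M[0,0])); t=M.T@(np.array([x,y,z])-p)
    hz=0 if xdeg is None else -((xdeg-h+180)%360-180)
    a=np.radians(hz); t2=np.array([np.cos(a)*t[0]+np.sin(a)*t[1],-np.sin(a)*t[0]+np.cos(a)*t[1],t[2]])
    print('pos',p.round(4),'xhead %.2f tilt %.2f'%(h,np.degrees(np.arccos(-M[2,2]))),'| shift now',t.round(4),'| turn z %.2f then shift'%hz,t2.round(4),'| t %.1f w %.3f F'%(s['time'],s['width']),np.round(s['wrist_force'],1))
E
python3 - <<'E'
from h import *
to(.6282,.1917,.009,6.6)
E
```

```text
pos [0.6272 0.1896 0.0898] xhead 6.31 tilt 0.21 | shift now [ 0.0015 -0.002   0.0808] | turn z -0.29 then shift [ 0.0015 -0.002   0.0808] | t 4.9 w 0.750 F [ 0.3 -0.2  1. ]
```

drive_tool --pt "0 0 0 0.0015 -0.002 0.027 0.75" --pt "0 0 0 0 0 0.027 0.75" --pt "0 0 0 0 0 0.027 0.75" --pt "0 0 0 0 0 0 0.75" --pt "0 0 0 0 0 0 0.4" --pt "0 0 0 0 0 0 0.4" --pt "0 0 0 0 0 0 0.4" --pt "0 0 0 0 0 0 0.4" --force 50

```text
time: 5.55
tool_pos: [0.6307, 0.1929, 0.012]
tcp_rot: [-3.136, -0.174, -0.004]
wrist_force: [0.3, 0.9, -4.4]
width: 0.578
grip_force: 55.0
```

drive_tool --pt "0 0 0 0 0 0 0.4" --pt "0 0 0 0 0 -0.015 0.4" --pt "0 0 0 0 0 -0.03 0.4" --pt "0 0 0 0 0 -0.04 0.4" --pt "0 0 0 0 0 -0.04 0.4" --pt "0 0 0 0 0 0 0.4" --pt "0 0 0 0 0 0 0.4"

```text
time: 6.13
tool_pos: [0.6327, 0.1936, 0.1407]
tcp_rot: [-3.135, -0.174, -0.014]
wrist_force: [0.1, -1.0, -6.8]
width: 0.581
grip_force: 54.7
```

```bash
python3 - <<'E'
from h import *
to(.5367,-.1244,.15,5.4)
p=shot('wrist'); save(p,'v3.png'); print(pose()[2]['grip_force'])
E
```

```text
pos [0.6327 0.1936 0.1407] xhead 6.36 tilt 0.53 | shift now [-0.1306  0.3053 -0.0109] | turn z 0.96 then shift [-0.1254  0.3075 -0.0109] | t 6.1 w 0.581 F [ 0.1 -1.  -6.8]
54.655552357435226
```

View pics/v3.png

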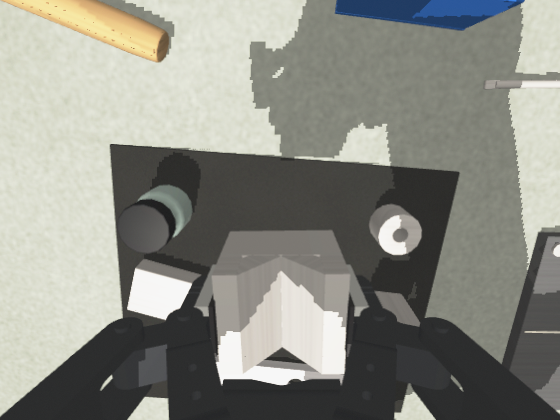

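```bash
cat >> h.py <<'E'
def intool(p,uv,zt):
    q=dict(p);q['T']=np.array(p['mount']); return onz(q,uv,zt)
E
python3 - <<'E'
from h import *
p=shot('wrist');print(pose()[0],np.array(p['mount']).round(3).tolist())
for zt in(.005,.009): print(zt,'bottom far',intool(p,[(225,232),(337,232)],zt).round(4).tolist(),'top far',intool(p,[(213,277),(351,277)],zt-.045).round(4).tolist())
E
```

```text
[0.6282039  0.19233694 0.13441829] [[-0.001, 0.952, 0.306, 0.078], [1.0, 0.001, -0.0, -0.0], [-0.0, 0.306, -0.952, -0.143], [0.0, 0.0, 0.0, 1.0]]
0.005 bottom far [[0.0217, -0.0269, 0.005], [0.0217, 0.0265, 0.005]] top far [[0.0222, -0.0238, -0.04], [0.0221, 0.0242, -0.04]]
0.009 bottom far [[0.0202, -0.0277, 0.009], [0.0201, 0.0273, 0.009]] top far [[0.02, -0.0248, -0.036], [0.02, 0.0251, -0.036]]
```

```bash
python3 - <<'E'
from h import *
to(.5379,-.1243,.05,5.4)
E
```

```text
pos [0.6282 0.1923 0.1344] xhead 6.36 tilt 0.14 | shift now [-0.1246  0.3047  0.0848] | turn z 0.96 then shift [-0.1195  0.3067  0.0848] | t 6.2 w 0.577 F [-0.3 -0.4 -8.6]
```

drive_tool --pt "0 0 0.96 -0.005 0.013 0 0.4" --pt "0 0 0 -0.016 0.042 0 0.4" --pt "0 0 0 -0.016 0.0417 0 0.4" --pt "0 0 0 -0.016 0.0417 0 0.4" --pt "0 0 0 -0.016 0.0417 0 0.4" --pt "0 0 0 -0.016 0.0417 0 0.4" --pt "0 0 0 -0.016 0.0417 0 0.4" --pt "0 0 0 -0.014 0.035 0 0.4"

```text
out of range
```

drive_tool --pt "0 0 0.96 -0.005 0.013 0 0.4" --pt "0 0 0 -0.016 0.041 0 0.4" --pt "0 0 0 -0.016 0.041 0 0.4" --pt "0 0 0 -0.016 0.041 0 0.4" --pt "0 0 0 -0.016 0.041 0 0.4" --pt "0 0 0 -0.016 0.041 0 0.4" --pt "0 0 0 -0.016 0.041 0 0.4" --pt "0 0 0 -0.0185 0.04 0 0.4"

```text
time: 6.9
tool_pos: [0.5403, -0.1022, 0.1323]
tcp_rot: [-3.137, -0.148, 0.008]
wrist_force: [0.6, -0.2, -7.3]
width: 0.578
grip_force: 55.1
```

drive_tool --pt "0 0 0 0 0.007 0.03 0.4" --pt "0 0 0 0 0 0.03 0.4" --pt "0 0 0 0 0 0.015 0.4" --pt "0 0 0 0 0 0 0.4" --pt "0 0 0 0 0 0 0.4" --pt "0 0 0 0 0 0 0.4"

```text
time: 7.4
tool_pos: [0.5441, -0.1075, 0.06]
tcp_rot: [-3.138, -0.148, 0.001]
wrist_force: [-0.1, -0.9, -6.9]
width: 0.579
grip_force: 55.2
```

```bash
python3 - <<'E'
from h import *
to(.5379,-.1243,.02,5.4)
p=shot('wrist'); save(p,'v4.png',scale=1.4); pickle.dump(p,open('v4.pkl','wb'))
E
```

```text
pos [ 0.5441 -0.1075  0.06  ] xhead 5.41 tilt 0.05 | shift now [-0.0077  0.0162  0.04  ] | turn z 0.01 then shift [-0.0077  0.0162  0.04  ] | t 7.4 w 0.579 F [-0.1 -0.9 -6.9]
```

View pics/v4.png

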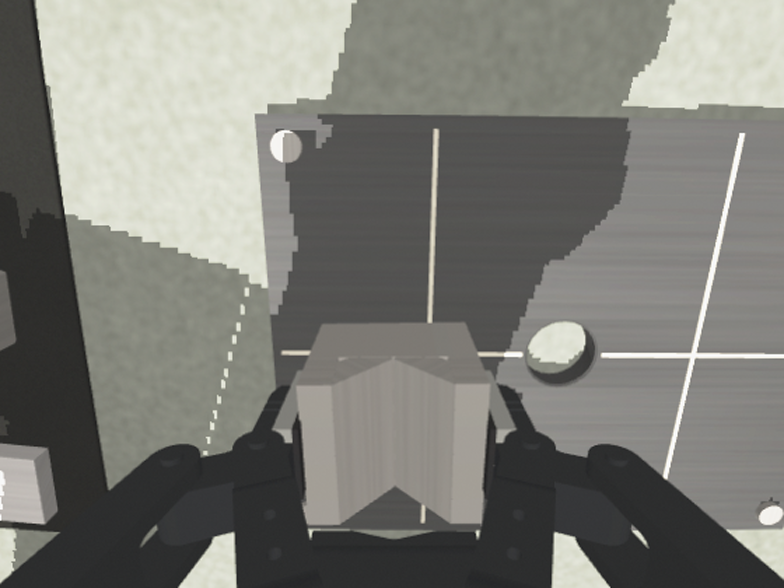

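The V-block is in hand near the plate. The left cross line runs (435,130)→(423,520), the centre line (283,353)→(784,357), and the hole is at (560,352), all in 1.4x pixels.

```bash
python3 - <<'E'
from h import *
p=pickle.load(open('v4.pkl','rb'))
f=lambda l,z:intool(p,np.array(l)/1.4,z)
for z in(.044,.048,.052):
    a=f([(283,353),(784,357),(435,130),(423,520),(742,135),(666,478)],z)[:,:2]
    def X(a,b,c,d):
        s=np.linalg.solve(np.c_[b-a,-(d-c)],c-a); return a+s[0]*(b-a)
    L=X(a[0],a[1],a[2],a[3]);Rr=X(a[0],a[1],a[4],a[5])
    print(z,L.round(4),Rr.round(4),np.linalg.norm(L-Rr).round(4),'line ang',np.degrees(np.arctan2(*(a[1]-a[0])[::1])).round(2),np.degrees(np.arctan2(*(Rr-L)[::-1])).round(2), np.degrees(np.arctan2(*(a[2]-a[3])[::-1])).round(2))
print(f([(322,325),(465,323)],.006).round(4).tolist(),f([(297,382),(489,382)],-.039).round(4).tolist())
E
```

```text
0.044 [-0.0072  0.0151] [-0.0085  0.1334] 0.1183 line ang -0.62 90.62 0.32
0.048 [-0.009   0.0155] [-0.0104  0.1362] 0.1208 line ang -0.62 90.62 0.32
0.052 [-0.0109  0.0158] [-0.0122  0.1391] 0.1233 line ang -0.62 90.62 0.32
[[0.0212, -0.0247, 0.006], [0.0219, 0.0244, 0.006]] [[0.0233, -0.0243, -0.039], [0.0232, 0.0237, -0.039]]
```

drive_tool --pt "0 0 0.5 -0.0079 0.0155 0.01 0.4" --pt "0 0 0 0 0 0.013 0.4" --pt "0 0 0 0 0 0.01 0.4" --pt "0 0 0 0 0 0.003 0.4" --pt "0 0 0 0 0 0 0.4" --pt "0 0 0 0 0 0 0.4"

```text
time: 7.95
tool_pos: [0.5385, -0.1234, 0.0248]
tcp_rot: [3.139, 0.135, 0.001]
wrist_force: [-0.3, -0.0, -6.5]
width: 0.579
grip_force: 55.1
```

drive_tool --pt "0 0 0 0 0 0.001 0.4" --pt "0 0 0 0 0 0.001 0.4" --pt "0 0 0 0 0 0 0.4" --pt "0 0 0 0 0 0 0.4"

```text
time: 8.28
tool_pos: [0.5381, -0.1236, 0.0226]
tcp_rot: [3.139, 0.135, 0.001]
wrist_force: [-0.2, 0.4, -8.0]
width: 0.576
grip_force: 55.2
```

```bash
python3 - <<'E'
from h import *
to(.5379,-.1243,.02,5.4)
E
```

```text
pos [ 0.5381 -0.1236  0.0226] xhead 4.91 tilt 0.03 | shift now [-0.0003  0.0007  0.0026] | turn z -0.49 then shift [-0.0003  0.0007  0.0026] | t 8.3 w 0.576 F [-0.2  0.4 -8. ]
```

drive_tool --pt "0 0 0 0 0 0.001 0.4" --pt "0 0 0 0 0 0.0005 0.4" --pt "0 0 0 0 0 0 0.4"

```text
time: 8.53
tool_pos: [0.5381, -0.1237, 0.021]
tcp_rot: [3.139, 0.134, 0.0]
wrist_force: [-0.6, 0.3, -5.2]
width: 0.578
grip_force: 55.3
```

drive_tool --pt "0 0 0 0 0 0.001 0.4" --pt "0 0 0 0 0 0.0005 0.4" --pt "0 0 0 0 0 0 0.4"

```text
time: 8.78
tool_pos: [0.5381, -0.1237, 0.0209]
tcp_rot: [-3.139, -0.134, 0.0]
wrist_force: [-5.6, 1.7, 6.4]
width: 0.581
grip_force: 56.9
```

drive_tool --pt "0 0 0 0 0 0 0.7" --pt "0 0 0 0 0 0 0.75" --pt "0 0 0 0 0 0 0.75" --pt "0 0 0 0 0 -0.01 0.75" --pt "0 0 0 0 0 -0.03 0.75" --pt "0 0 4.87 0 0 -0.04 0.75" --pt "0 0 4.87 0 0 -0.04 0.75" --pt "0 0 4.87 0 0 0 0.75"

```text
time: 9.45
tool_pos: [0.5443, -0.1254, 0.1496]
tcp_rot: [3.127, -0.272, 0.025]
wrist_force: [1.6, -0.3, 0.7]
width: 0.749
grip_force: 0.0
```

drive_tool --pt "0 0 0 -0.0058 -0.0385 0 0.75" --pt "0 0 0 -0.0058 -0.0385 0 0.75" --pt "0 0 0 -0.0058 -0.0385 0 0.75" --pt "0 0 0 -0.0058 -0.0385 0 0.75" --pt "0 0 0 -0.0058 -0.0385 0 0.75" --pt "0 0 0 -0.0058 -0.0385 0 0.75" --pt "0 0 0 -0.0058 -0.0385 0 0.75" --pt "0 0 0 -0.0058 -0.0385 0 0.75"

```text
time: 10.12
tool_pos: [0.5443, 0.1898, 0.1405]
tcp_rot: [-3.13, 0.266, -0.002]
wrist_force: [1.1, -0.7, -0.3]
width: 0.751
grip_force: 0.0
```

drive_tool --pt "0 0 0 0 0 0.02 0.75" --pt "0 0 0 0 0 0.02 0.75" --pt "0 0 0 0 0 0 0.75" --pt "0 0 0 0 0 0 0.75"

```text
time: 10.45
tool_pos: [0.543, 0.1876, 0.0987]
tcp_rot: [3.129, -0.265, -0.004]
wrist_force: [-0.4, 0.4, 0.4]
width: 0.749
grip_force: 0.0
```

```bash
python3 - <<'E'
from h import *
to(.5446,.1874,.011,-9.7)
E
```

```text
pos [0.543  0.1876 0.0987] xhead -9.69 tilt 0.15 | shift now [ 0.0018 -0.0001  0.0877] | turn z 0.01 then shift [ 0.0018 -0.0001  0.0877] | t 10.4 w 0.749 F [-0.4  0.4  0.4]
```

Then descend, grip, lift to about z 0.14.

drive_tool --pt "0 0 0 0.0018 0 0.03 0.75" --pt "0 0 0 0 0 0.03 0.75" --pt "0 0 0 0 0 0.0265 0.75" --pt "0 0 0 0 0 0 0.75" --pt "0 0 0 0 0 0 0.3" --pt "0 0 0 0 0 0 0.3" --pt "0 0 0 0 0 0 0.3" --pt "0 0 0 0 0 0 0.3"

```text
time: 11.12
tool_pos: [0.5474, 0.1876, 0.0147]
tcp_rot: [-3.129, 0.266, -0.005]
wrist_force: [-0.0, -0.9, -0.5]
width: 0.519
grip_force: 53.3
```

drive_tool --pt "0 0 0 0 0 0 0.3" --pt "0 0 0 0 0 0 0.3" --pt "0 0 0 0 0 -0.015 0.3" --pt "0 0 0 0 0 -0.03 0.3" --pt "0 0 0 0 0 -0.04 0.3" --pt "0 0 0 0 0 -0.04 0.3" --pt "0 0 0 0 0 0 0.3" --pt "0 0 0 0 0 0 0.3"

```text
time: 11.78
tool_pos: [0.5481, 0.1884, 0.141]
tcp_rot: [-3.128, 0.265, -0.01]
wrist_force: [-0.3, -0.5, -6.7]
width: 0.52
grip_force: 53.3
```

```bash
python3 - <<'E'
from h import *
to(.5478,-.2438,.14,4.9)
E
```

```text
pos [0.5481 0.1884 0.141 ] xhead -9.70 tilt 0.39 | shift now [ 0.0725  0.4261 -0.    ] | turn z -14.60 then shift [-0.0372  0.4306 -0.    ] | t 11.8 w 0.520 F [-0.3 -0.5 -6.7]
```

drive_tool --pt "0 0 -4.87 0 0 0 0.3" --pt "0 0 -4.87 0 0 0 0.3" --pt "0 0 -4.86 0 0 0 0.3" --pt "0 0 0 -0.0034 0.039 0 0.3" --pt "0 0 0 -0.0034 0.039 0 0.3" --pt "0 0 0 -0.0034 0.039 0 0.3" --pt "0 0 0 -0.0034 0.039 0 0.3" --pt "0 0 0 -0.0034 0.039 0 0.3"

```text
time: 12.45
tool_pos: [0.5424, -0.0094, 0.1341]
tcp_rot: [-3.138, -0.135, 0.01]
wrist_force: [1.0, 0.4, -5.8]
width: 0.519
grip_force: 54.1
```

drive_tool --pt "0 0 0 -0.0034 0.039 0 0.3" --pt "0 0 0 -0.0034 0.039 0 0.3" --pt "0 0 0 -0.0034 0.039 0 0.3" --pt "0 0 0 -0.0034 0.039 0 0.3" --pt "0 0 0 -0.0034 0.039 0 0.3" --pt "0 0 0 -0.0034 0.039 0 0.3" --pt "0 0 0 0 0 0.02 0.3" --pt "0 0 0 0 0 0.02 0.3"

```text
time: 13.12
tool_pos: [0.5444, -0.2457, 0.0957]
tcp_rot: [-3.139, -0.127, 0.001]
wrist_force: [-0.1, 1.4, -7.0]
width: 0.52
grip_force: 54.6
```

drive_tool --pt "0 0 0 0 0 0.02 0.3" --pt "0 0 0 0 0 0 0.3" --pt "0 0 0 0 0 0 0.3" --pt "0 0 0 0 0 0 0.3"

```text
time: 13.45
tool_pos: [0.5445, -0.2425, 0.0767]
tcp_rot: [-3.138, -0.134, 0.003]
wrist_force: [0.5, -0.4, -6.3]
width: 0.517
grip_force: 54.5
```

```bash
python3 - <<'E'
from h import *
to(.5478,-.2438,.024,4.9)
p=shot('wrist'); save(p,'p5.png',scale=1.4); pickle.dump(p,open('p5.pkl','wb'))
E
```

```text
pos [ 0.5445 -0.2425  0.0767] xhead 4.91 tilt 0.14 | shift now [0.0033 0.0016 0.0527] | turn z 0.01 then shift [0.0033 0.0016 0.0527] | t 13.4 w 0.517 F [ 0.5 -0.4 -6.3]
```

View pics/p5.png

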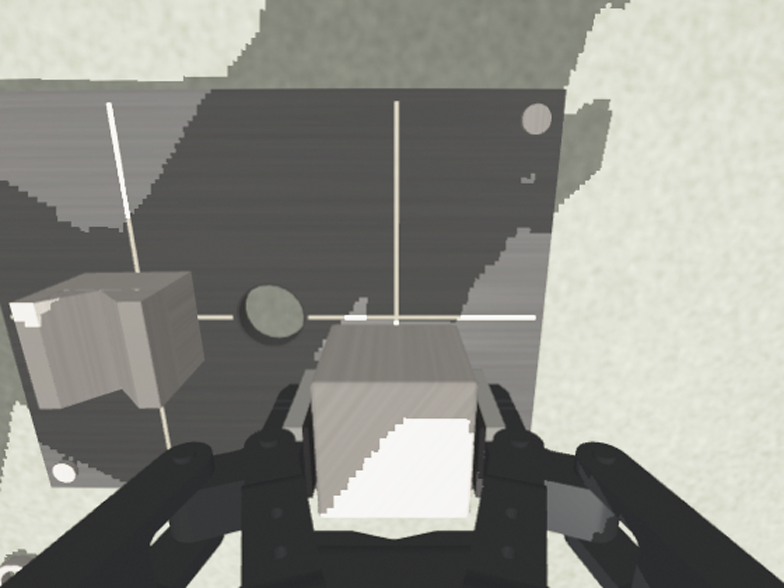

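```bash
python3 - <<'E'
from h import *
p=pickle.load(open('p5.pkl','rb'))
f=lambda l,z:intool(p,np.array(l)/1.4,z)[:,:2]
def X(a,b,c,d):
    s=np.linalg.solve(np.c_[b-a,-(d-c)],c-a); return a+s[0]*(b-a)
for z in(.062,.0645,.067):
    a=f([(200,317),(535,318),(396,101),(397,322),(109,104),(167,447)],z)
    Rr=X(*a[:4]);L=X(*a[[0,1,4,5]]); v=f([(190,273),(205,360),(85,273)],z)
    e=np.array([[0,-1],[1,0]])
    print(z,'R',Rr.round(4),'L',L.round(4),np.linalg.norm(L-Rr).round(4),'ang',np.degrees(np.arctan2(*(a[1]-a[0])[::-1])).round(2),'V rel L',(v-L).round(4).tolist())
print(f([(332,323),(462,323)],.011).round(4).tolist(),f([(313,382),(475,381)],-.034).round(4).tolist())
E
```

```text
0.062 R [0.0035 0.0015] L [ 0.0039 -0.1179] 0.1194 ang 90.21 V rel L [[0.0213, 0.0246], [-0.0223, 0.026], [0.0214, -0.0241]]
0.0645 R [0.0025 0.0015] L [ 0.003  -0.1193] 0.1208 ang 90.21 V rel L [[0.0216, 0.0249], [-0.0226, 0.0264], [0.0217, -0.0244]]
0.067 R [0.0016 0.0015] L [ 0.0021 -0.1208] 0.1223 ang 90.21 V rel L [[0.0218, 0.0252], [-0.0229, 0.0267], [0.0219, -0.0247]]
[[0.0201, -0.022], [0.02, 0.0241]] [[0.0206, -0.0212], [0.0209, 0.0212]]
```

drive_tool --pt "0 0 0.2 0.0053 0.0012 0.015 0.3" --pt "0 0 0 0 0 0.018 0.3" --pt "0 0 0 0 0 0.014 0.3" --pt "0 0 0 0 0 0.002 0.3" --pt "0 0 0 0 0 0 0.3" --pt "0 0 0 0 0 0 0.3"

```text
time: 14.0
tool_pos: [0.5517, -0.2442, 0.0302]
tcp_rot: [3.138, 0.129, 0.003]
wrist_force: [0.1, 0.5, -6.3]
width: 0.522
grip_force: 54.4
```

drive_tool --pt "0 0 0 0 0 0.001 0.3" --pt "0 0 0 0 0 0.001 0.3" --pt "0 0 0 0 0 0 0.3" --pt "0 0 0 0 0 0 0.3"

```text
time: 14.33
tool_pos: [0.5509, -0.2441, 0.0274]
tcp_rot: [3.139, 0.128, 0.001]
wrist_force: [-1.1, -0.1, -6.2]
width: 0.517
grip_force: 54.5
```

drive_tool --pt "0 0 0 0 0 0.001 0.3" --pt "0 0 0 0 0 0 0.3" --pt "0 0 0 0 0 0 0.3"

```text
time: 14.58
tool_pos: [0.5505, -0.2439, 0.0257]
tcp_rot: [-3.139, -0.128, 0.0]
wrist_force: [-0.3, 0.2, -5.9]
width: 0.515
grip_force: 54.5
```

drive_tool --pt "0 0 0 0 0 0.001 0.3" --pt "0 0 0 0 0 0 0.3" --pt "0 0 0 0 0 0 0.3"

```text
time: 14.83
tool_pos: [0.5505, -0.2438, 0.0246]
tcp_rot: [-3.139, -0.129, 0.001]
wrist_force: [-0.2, -0.2, -6.5]
width: 0.517
grip_force: 54.5
```

drive_tool --pt "0 0 0 0 0 0.001 0.3" --pt "0 0 0 0 0 0 0.3" --pt "0 0 0 0 0 0 0.3"

```text
time: 15.08
tool_pos: [0.5507, -0.2439, 0.0238]
tcp_rot: [3.139, 0.129, 0.0]
wrist_force: [-0.3, -0.7, -5.7]
width: 0.519
grip_force: 54.7
```

drive_tool --pt "0 0 0 0 0 0.001 0.3" --pt "0 0 0 0 0 0 0.3" --pt "0 0 0 0 0 0 0.6" --pt "0 0 0 0 0 0 0.7" --pt "0 0 0 0 0 0 0.7" --pt "0 0 0 0 0 -0.01 0.7" --pt "0 0 0 0 0 -0.03 0.7" --pt "0 0 0 0 0 -0.04 0.7"

```text
time: 15.75
tool_pos: [0.5477, -0.2425, 0.1004]
tcp_rot: [-3.135, -0.128, 0.011]
wrist_force: [-0.1, -0.2, 0.1]
width: 0.699
grip_force: 0.0
```

drive_tool --pt "0 0 -7.1 0 0 -0.04 0.7" --pt "0 0 -7.1 0 0 -0.02 0.7" --pt "0 0 -7.1 0 0 0 0.7" --pt "0 0 -7.1 0 0 0 0.7" --pt "0 0 -7.1 0 0 0 0.7" --pt "0 0 -7.1 0 0 0 0.7" --pt "0 0 -7.1 0 0 0 0.7" --pt "0 0 -7.1 0 0 0 0.7"

```text
time: 16.42
tool_pos: [0.551, -0.2441, 0.1639]
tcp_rot: [2.694, 1.614, 0.001]
wrist_force: [-0.6, -0.4, -0.1]
width: 0.701
grip_force: 0.0
```

drive_tool --pt "0 0 -7.1 0 0 0 0.7" --pt "0 0 -7.1 0 0 0 0.7" --pt "0 0 -7.1 0 0 0 0.7" --pt "0 0 -7.1 0 0 0 0.7" --pt "0 0 0 0.04 -0.011 0 0.7" --pt "0 0 0 0.04 -0.011 0 0.7" --pt "0 0 0 0.04 -0.011 0 0.7" --pt "0 0 0 0.04 -0.011 0 0.7"

```text
time: 17.08
tool_pos: [0.5066, -0.0827, 0.1637]
tcp_rot: [2.224, 2.217, 0.002]
wrist_force: [0.4, 0.9, 0.2]
width: 0.694
grip_force: 0.0
```

drive_tool --pt "0 0 0 0.04 -0.011 0 0.7" --pt "0 0 0 0.04 -0.011 0 0.7" --pt "0 0 0 0.04 -0.011 0 0.7" --pt "0 0 0 0.04 -0.011 0 0.7" --pt "0 0 0 0.04 -0.011 0 0.7" --pt "0 0 0 0.04 -0.011 0 0.7" --pt "0 0 0 0 0 0 0.7" --pt "0 0 0 0 0 0 0.7"

```text
time: 17.75
tool_pos: [0.441, 0.1585, 0.1638]
tcp_rot: [2.217, 2.225, 0.002]
wrist_force: [0.5, -0.6, 0.6]
width: 0.7
grip_force: 0.0
```

```bash
python3 - <<'E'
from h import *
to(.4429,.1588,.05,90)
p=shot('wrist'); save(p,'b6.png',scale=1.4); pickle.dump(p,open('b6.pkl','wb'))
E
```

```text
pos [0.441  0.1585 0.1638] xhead 90.20 tilt 0.10 | shift now [0.0003 0.0017 0.1138] | turn z 0.20 then shift [0.0003 0.0017 0.1138] | t 17.8 w 0.700 F [ 0.5 -0.6  0.6]
```

View pics/b6.png

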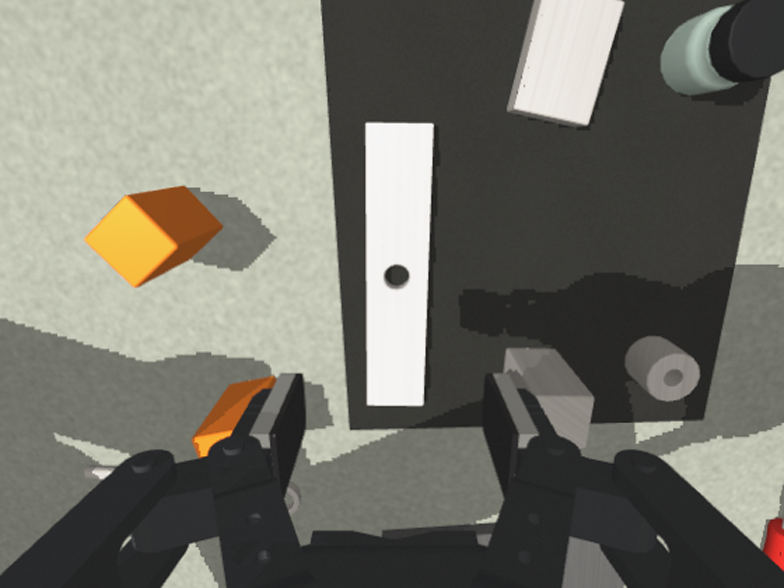

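```bash
python3 - <<'E'
from h import *
p=pickle.load(open('b6.pkl','rb'))
for z in (.148,.151,.154):
    a=intool(p,np.array([(366,123),(433,124),(424,405),(366,404),(396.5,276)])/1.4,z)[:,:2]
    print(z,a.round(4).tolist(),'len',np.linalg.norm(a[0]-a[3]).round(4),np.linalg.norm(a[1]-a[2]).round(4),'wid',np.linalg.norm(a[0]-a[1]).round(4),'ang L,R',[np.degrees(np.arctan2(d[1],d[0])).round(2) for d in (a[0]-a[3],a[1]-a[2])],'c',a[:4].mean(0).round(4))
E
```

```text
0.148 [[0.0944, -0.0165], [0.0938, 0.023], [-0.0939, 0.0213], [-0.093, -0.02], [0.0012, 0.0016]] len 0.1874 0.1877 wid 0.0395 ang L,R [np.float64(1.07), np.float64(0.5)] c [0.0003 0.0019]
0.151 [[0.0945, -0.0167], [0.0939, 0.0232], [-0.0956, 0.0215], [-0.0948, -0.0202], [0.0004, 0.0016]] len 0.1893 0.1896 wid 0.0399 ang L,R [np.float64(1.07), np.float64(0.5)] c [-0.0005  0.002 ]
0.154 [[0.0947, -0.0168], [0.0941, 0.0234], [-0.0974, 0.0218], [-0.0966, -0.0204], [-0.0004, 0.0016]] len 0.1913 0.1915 wid 0.0403 ang L,R [np.float64(1.07), np.float64(0.5)] c [-0.0013  0.002 ]
```

drive_tool --pt "0 0 0.8 0 0.0018 0.03 0.56" --pt "0 0 0 0 0 0.04 0.56" --pt "0 0 0 0 0 0.04 0.56" --pt "0 0 0 0 0 0.035 0.56" --pt "0 0 0 0 0 0.009 0.56" --pt "0 0 0 0 0 0 0.56" --pt "0 0 0 0 0 0 0.56" --pt "0 0 0 0 0 0 0.56"

```text
time: 18.47
tool_pos: [0.4456, 0.1563, 0.011]
tcp_rot: [2.239, 2.201, 0.005]
wrist_force: [0.2, -0.8, 0.5]
width: 0.559
grip_force: 0.0
```

drive_tool --pt "0 0 0 0 0 0.0015 0.56" --pt "0 0 0 0 0 0 0.56" --pt "0 0 0 0 0 0 0.56"

```text
time: 18.72
tool_pos: [0.4443, 0.1567, 0.0087]
tcp_rot: [2.238, 2.203, 0.004]
wrist_force: [0.0, -0.3, -0.4]
width: 0.557
grip_force: 0.0
```

drive_tool --pt "0 0 0 0 0 0.0015 0.56" --pt "0 0 0 0 0 0 0.56" --pt "0 0 0 0 0 0 0.56"

```text
time: 18.97
tool_pos: [0.4431, 0.1564, 0.0059]
tcp_rot: [2.239, 2.204, 0.0]
wrist_force: [0.0, 0.7, -0.3]
width: 0.559
grip_force: 0.0
```

```bash
python3 - <<'E'
from h import *
to(.4429,.1588,.0,89)
E
```

```text
pos [0.4431 0.1564 0.0059] xhead 89.10 tilt 0.00 | shift now [ 0.0024 -0.0002  0.0059] | turn z 0.10 then shift [ 0.0024 -0.0002  0.0059] | t 19.0 w 0.559 F [ 0.   0.7 -0.3]
```

drive_tool --pt "0 0 0 0.002 0 0.002 0.56" --pt "0 0 0 0 0 0.001 0.56" --pt "0 0 0 0 0 0 0.56" --pt "0 0 0 0 0 0 0.56"

```text
time: 19.3
tool_pos: [0.443, 0.1583, 0.0025]
tcp_rot: [-2.239, -2.204, 0.001]
wrist_force: [0.9, -0.4, 0.9]
width: 0.555
grip_force: 0.0
```

drive_tool --pt "0 0 0 0 0 0.0015 0.56" --pt "0 0 0 0 0 0 0.56" --pt "0 0 0 0 0 0 0.56"

```text
time: 19.55
tool_pos: [0.4431, 0.1582, 0.0011]
tcp_rot: [-2.239, -2.204, 0.001]
wrist_force: [-0.3, -0.2, 0.4]
width: 0.564
grip_force: 0.0
```

drive_tool --pt "0 0 0 0 0 0.001 0.56" --pt "0 0 0 0 0 0 0.56" --pt "0 0 0 0 0 0 0.56"

```text
time: 19.8
tool_pos: [0.4434, 0.1583, 0.0004]
tcp_rot: [2.239, 2.204, 0.0]
wrist_force: [-0.4, 0.0, 0.8]
width: 0.557
grip_force: 0.4
```

drive_tool --pt "0 0 0 0 0 0.001 0.56" --pt "0 0 0 0 0 0 0.56" --pt "0 0 0 0 0 0 0.3" --pt "0 0 0 0 0 0 0.3" --pt "0 0 0 0 0 0 0.3" --pt "0 0 0 0 0 0 0.3" --pt "0 0 0 0 0 0 0.3" --force 60

```text
time: 20.38
tool_pos: [0.4446, 0.1587, 0.0018]
tcp_rot: [2.238, 2.203, 0.003]
wrist_force: [-4.7, -2.1, 19.7]
width: 0.448
grip_force: 67.9
```

drive_tool --pt "0 0 0 0 0 -0.01 0.3" --pt "0 0 0 0 0 -0.03 0.3" --pt "0 0 0 0 0 -0.04 0.3" --pt "0 0 0 0 0 -0.04 0.3" --pt "0 0 0 0 0 -0.03 0.3" --pt "0 0 0 0 0 0 0.3" --pt "0 0 0 0 0 0 0.3"

```text
time: 20.97
tool_pos: [0.444, 0.1585, 0.1505]
tcp_rot: [2.238, 2.203, 0.005]
wrist_force: [-0.2, -0.4, -6.3]
width: 0.446
grip_force: 62.8
```

```bash
python3 - <<'E'
from h import *
to(.5422,-.1841,.15,95.2)
E
```

```text
pos [0.444  0.1585 0.1505] xhead 89.09 tilt 0.19 | shift now [-0.3411  0.1036  0.0005] | turn z -6.11 then shift [-0.3501  0.0667  0.0005] | t 21.0 w 0.446 F [-0.2 -0.4 -6.3]
```

drive_tool --pt "0 0 -6.1 0 0 0 0.3" --pt "0 0 0 -0.039 0.0074 0 0.3" --pt "0 0 0 -0.039 0.0074 0 0.3" --pt "0 0 0 -0.039 0.0074 0 0.3" --pt "0 0 0 -0.039 0.0074 0 0.3" --pt "0 0 0 -0.039 0.0074 0 0.3" --pt "0 0 0 -0.039 0.0074 0 0.3" --pt "0 0 0 -0.039 0.0074 0 0.3"

```text
time: 21.63
tool_pos: [0.5165, -0.11, 0.1449]
tcp_rot: [-2.114, -2.315, 0.005]
wrist_force: [0.9, 0.9, -5.4]
width: 0.447
grip_force: 62.8
```

drive_tool --pt "0 0 0 -0.039 0.0074 0 0.3" --pt "0 0 0 -0.038 0.0074 0.01 0.3" --pt "0 0 0 0 0 0.02 0.3" --pt "0 0 0 0 0 0.02 0.3" --pt "0 0 0 0 0 0 0.3" --pt "0 0 0 0 0 0 0.3" --pt "0 0 0 0 0 0 0.3"

```text
time: 22.22
tool_pos: [0.5398, -0.1834, 0.0976]
tcp_rot: [-2.116, -2.318, 0.002]
wrist_force: [0.4, 0.2, -5.0]
width: 0.448
grip_force: 62.8
```

```bash
python3 - <<'E'
from h import *
to(.5422,-.1841,.06,95.2)
p=shot('wrist'); save(p,'b7.png',scale=1.4); pickle.dump(p,open('b7.pkl','wb'))
E
```

```text
pos [ 0.5398 -0.1834  0.0976] xhead 95.22 tilt 0.21 | shift now [-0.001   0.0024  0.0376] | turn z 0.02 then shift [-0.001   0.0024  0.0376] | t 22.2 w 0.448 F [ 0.4  0.2 -5. ]
```

View pics/b7.png

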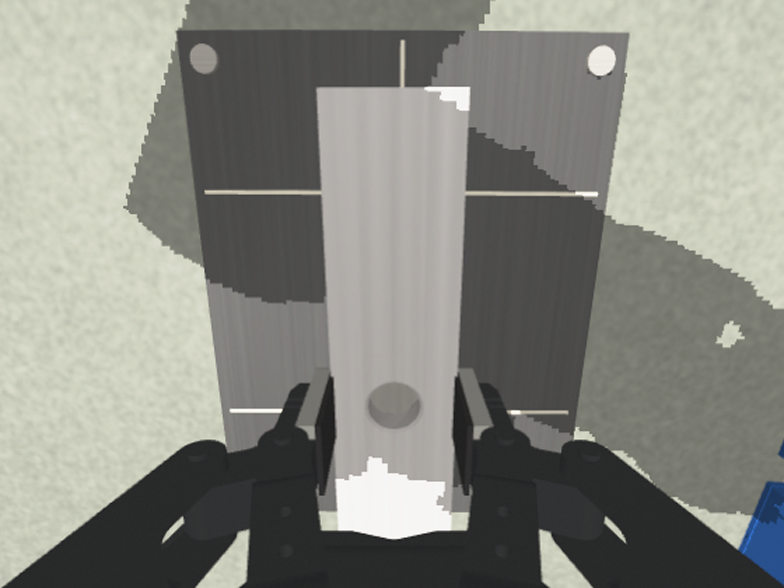

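```bash
python3 - <<'E'
from h import *
p=pickle.load(open('b7.pkl','rb'))
f=lambda l,z:intool(p,np.array(l,float)/1.4,z)[:,:2]
for z in(.083,.0856,.088):
    a=f([(205,192),(598,194),(231,410),(568,412),(403,40),(403,87)],z)
    d=a[1]-a[0];d/=np.linalg.norm(d);n=np.array([d[1],-d[0]]); 
    mL=a[:2].mean(0);mR=a[2:4].mean(0)
    sL=n@a[0];sR=n@a[2]; c=a[4]+n*((sL+sR)/2-n@a[4])
    print(z,'spacing',round(abs(sL-sR),4),'mid by line mids',((mL+mR)/2).round(4),'line',c.round(4),'len',np.linalg.norm(a[1]-a[0]).round(4),'crossang',np.degrees(np.arctan2(d[1],d[0])).round(2),'midline ang',np.degrees(np.arctan2(*(mL-mR)[::-1])).round(2),'m',a[4:].round(4).tolist(),mL.round(4),mR.round(4))
for z in (-.013,-.011,-.009):
    b=f([(317,88),(470,87),(394,405),(338,320),(458,500),(462,320)],z); print(z,b.round(4).tolist(),'wid',np.linalg.norm(b[0]-b[1]))
E
```

```text
0.083 spacing 0.1186 mid by line mids [0.0003 0.0033] line [0.0004 0.0031] len 0.1881 crossang 90.31 midline ang 0.26 m [[0.125, 0.0038], [0.106, 0.0039]] [0.0597 0.0036] [-0.0592  0.003 ]
0.0856 spacing 0.12 mid by line mids [-0.0007  0.0033] line [-0.0005  0.0032] len 0.1903 crossang 90.31 midline ang 0.26 m [[0.1255, 0.0039], [0.1064, 0.004]] [0.0595 0.0036] [-0.0608  0.0031]
0.088 spacing 0.1213 mid by line mids [-0.0015  0.0034] line [-0.0014  0.0032] len 0.1923 crossang 90.31 midline ang 0.26 m [[0.126, 0.0039], [0.1067, 0.004]] [0.0593 0.0037] [-0.0622  0.0031]
-0.013 [[0.0942, -0.0201], [0.0945, 0.0193], [0.0018, -0.0003], [0.0306, -0.017], [-0.0353, 0.0217], [0.0306, 0.02]] wid 0.039365173168984004
-0.011 [[0.0945, -0.0204], [0.0947, 0.0196], [0.0006, -0.0003], [0.0299, -0.0172], [-0.0371, 0.022], [0.0299, 0.0203]] wid 0.039972775469973944
-0.009 [[0.0947, -0.0207], [0.095, 0.0199], [-0.0006, -0.0003], [0.0291, -0.0175], [-0.0388, 0.0224], [0.0291, 0.0207]] wid 0.040580377770963884
```

drive_tool --pt "0 0 0.3 -0.0007 0.0032 0.012 0.3" --pt "0 0 0 0 0 0.015 0.3" --pt "0 0 0 0 0 0.008 0.3" --pt "0 0 0 0 0 0.002 0.3" --pt "0 0 0 0 0 0 0.3" --pt "0 0 0 0 0 0 0.3" --pt "0 0 0 0 0 0 0.3"

```text
time: 22.85
tool_pos: [0.5452, -0.1849, 0.0632]
tcp_rot: [2.123, 2.313, 0.001]
wrist_force: [0.1, -0.4, -5.2]
width: 0.453
grip_force: 62.8
```

drive_tool --pt "0 0 0 0 0 0.001 0.3" --pt "0 0 0 0 0 0 0.3" --pt "0 0 0 0 0 0 0.3"

```text
time: 23.1
tool_pos: [0.5447, -0.1848, 0.0617]
tcp_rot: [2.124, 2.314, 0.0]
wrist_force: [-0.7, -1.1, -5.6]
width: 0.444
grip_force: 62.8
```

drive_tool --pt "0 0 0 0 0 0.001 0.3" --pt "0 0 0 0 0 0 0.3" --pt "0 0 0 0 0 0 0.3"

```text
time: 23.35
tool_pos: [0.5443, -0.1846, 0.0602]
tcp_rot: [-2.125, -2.314, 0.0]
wrist_force: [-0.2, -0.2, -5.6]
width: 0.446
grip_force: 62.8
```

```bash
python3 - <<'E'
from h import *
to(.5422,-.1841,.056,95.2)
E
```

```text
pos [ 0.5443 -0.1846  0.0602] xhead 94.89 tilt 0.01 | shift now [ 0.0007 -0.0021  0.0042] | turn z -0.31 then shift [ 0.0007 -0.0021  0.0042] | t 23.4 w 0.446 F [-0.2 -0.2 -5.6]
```

drive_tool --pt "0 0 0 0.0009 -0.0008 0.001 0.3" --pt "0 0 0 0 0 0 0.3" --pt "0 0 0 0 0 0 0.3"

```text
time: 23.6
tool_pos: [0.5433, -0.1837, 0.0591]
tcp_rot: [-2.124, -2.314, 0.0]
wrist_force: [-1.0, -0.3, -5.7]
width: 0.446
grip_force: 62.8
```

drive_tool --pt "0 0 0 0 0 0.001 0.3" --pt "0 0 0 0 0 0 0.3" --pt "0 0 0 0 0 0 0.3"

```text
time: 23.85
tool_pos: [0.5435, -0.1838, 0.0582]
tcp_rot: [-2.125, -2.314, 0.0]
wrist_force: [0.6, 0.4, -6.0]
width: 0.446
grip_force: 62.8
```

drive_tool --pt "0 0 0 0 0 0.001 0.3" --pt "0 0 0 0 0 0 0.3" --pt "0 0 0 0 0 0 0.3"

```text
time: 24.1
tool_pos: [0.5435, -0.1838, 0.0572]
tcp_rot: [-2.125, -2.314, 0.0]
wrist_force: [0.1, 0.9, -6.2]
width: 0.448
grip_force: 62.8
```

drive_tool --pt "0 0 0 0 0 0.001 0.3" --pt "0 0 0 0 0 0 0.3" --pt "0 0 0 0 0 0 0.3"

```text
time: 24.35
tool_pos: [0.5435, -0.1838, 0.0562]
tcp_rot: [-2.125, -2.314, 0.0]
wrist_force: [-1.3, 0.5, -5.8]
width: 0.451
grip_force: 62.8
```

drive_tool --pt "0 0 0 0 0 0.001 0.3" --pt "0 0 0 0 0 0 0.3" --pt "0 0 0 0 0 0 0.3"

```text
time: 24.6
tool_pos: [0.5437, -0.1839, 0.0559]
tcp_rot: [2.124, 2.314, 0.0]
wrist_force: [-2.1, 1.1, -0.1]
width: 0.449
grip_force: 63.5
```

drive_tool --pt "0 0 0 0 0 0 0.55" --pt "0 0 0 0 0 0 0.65" --pt "0 0 0 0 0 0 0.65" --pt "0 0 0 0 0 -0.01 0.65" --pt "0 0 0 0 0 -0.03 0.65" --pt "0 0 0 0 0 -0.04 0.65" --pt "0 0 0 0 0 -0.02 0.65" --pt "0 0 0 0 0 0 0.65"

```text
time: 25.27
tool_pos: [0.5482, -0.1856, 0.1632]
tcp_rot: [2.116, 2.305, 0.007]
wrist_force: [0.5, -0.3, 1.3]
width: 0.649
grip_force: 0.0
```

drive_tool --pt "0 0 0 0 0 0 0.65" --pt "0 0 0 0 0 0 0.65"

```text
time: 25.43
tool_pos: [0.5433, -0.1837, 0.1553]
tcp_rot: [-2.125, -2.314, 0.0]
wrist_force: [-0.4, 1.4, 0.2]
width: 0.65
grip_force: 0.0
```

```bash
python3 - <<'E'
from h import *
to(.6246,.0968,.15,94.9)
p=shot('wrist'); save(p,'b8.png',scale=1.4); pickle.dump(p,open('b8.pkl','wb'))
E
```

```text
pos [ 0.5433 -0.1837  0.1553] xhead 94.89 tilt 0.01 | shift now [0.2726 0.1049 0.0053] | turn z -0.01 then shift [0.2725 0.105  0.0053] | t 25.4 w 0.650 F [-0.4  1.4  0.2]
```

drive_tool --pt "0 0 0 0.039 0.0149 0 0.65" --pt "0 0 0 0.039 0.0149 0 0.65" --pt "0 0 0 0.039 0.0149 0 0.65" --pt "0 0 0 0.039 0.0149 0 0.65" --pt "0 0 0 0.039 0.0149 0 0.65" --pt "0 0 0 0.039 0.0149 0 0.65" --pt "0 0 0 0.039 0.0149 0 0.65" --pt "0 0 0 0 0 0 0.65"

```text
time: 26.15
tool_pos: [0.6242, 0.1035, 0.1532]
tcp_rot: [-2.116, -2.317, -0.002]
wrist_force: [-0.1, -0.7, 0.9]
width: 0.649
grip_force: 0.0
```

drive_tool --pt "0 0 0 0 0 0 0.65" --pt "0 0 0 0 0 0 0.65"

```text
time: 26.32
tool_pos: [0.6227, 0.0965, 0.1532]
tcp_rot: [-2.122, -2.314, 0.005]
wrist_force: [0.2, 0.7, -0.1]
width: 0.65
grip_force: 0.0
```

```bash
python3 - <<'E'
from h import *
to(.6246,.0968,.013,94.9)
p=shot('wrist'); pickle.dump(p,open('u8.pkl','wb'))
c=onz(p,[(280,300)],.003); print('img center',c)
g=cv2.cvtColor(p['color'],cv2.COLOR_RGB2GRAY)
uv=proj(p,[[.6246,.0968,.035],[.538,.087,.073]]); print(uv.round(1))
for k in('bush','stop_block'):
    for m in masks_of(p,k):
        ys,xs=np.nonzero(m['mask']); print(k,round(m['score'],2),np.round(m['bbox']).tolist())
        if k=='bush': print(fit('bush',[(p,m['mask'])],(.6246,.0968,0,.003)))
        else: print(fit('stop_block',[(p,m['mask'])],(.538,.087,0,.003)))
a=pickle.load(open('b8.pkl','rb'))['color'];b=p['color']
o=np.hstack([a[:,100:460],b[:,100:460]])[:,:,::-1]
cv2.imwrite('pics/c8.png',cv2.resize(np.ascontiguousarray(o),None,fx=1.1,fy=1.1,interpolation=cv2.INTER_CUBIC))
E
```

```text
pos [0.6227 0.0965 0.1532] xhead 94.96 tilt 0.22 | shift now [0.0002 0.0024 0.1402] | turn z 0.06 then shift [0.0002 0.0024 0.1402] | t 26.3 w 0.650 F [ 0.2  0.7 -0.1]
img center [[ 0.62996557 -0.0109558   0.003     ]]
[[284.4 207.6]
 [163.5 225.9]]
bush 0.91 [266.0, 182.0, 308.0, 226.0]
(array([0.62505251, 0.09653487, 0.14421288]), np.float64(0.07282913165266103))
bush 0.28 [152.0, 380.0, 161.0, 401.0]
(array([0.6246, 0.0968, 0.    ]), np.float64(1.0))
stop_block 0.97 [137.0, 180.0, 208.0, 253.0]
(array([ 0.53883922,  0.08730179, -0.03906443]), np.float64(0.08672525439407952))
```

View pics/c8.png

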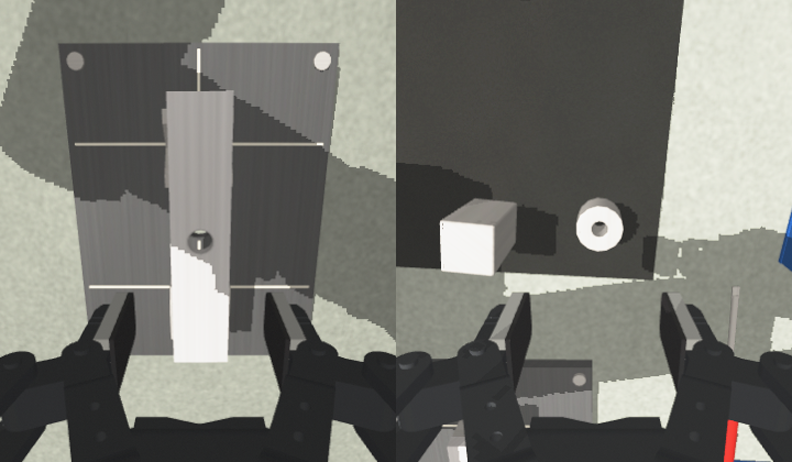

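drive_tool --pt "0 0 0 0.0002 0.0023 0.035 0.62" --pt "0 0 0 0 0 0.04 0.62" --pt "0 0 0 0 0 0.035 0.62" --pt "0 0 0 0 0 0.02 0.62" --pt "0 0 0 0 0 0.008 0.62" --pt "0 0 0 0 0 0 0.62" --pt "0 0 0 0 0 0 0.62" --pt "0 0 0 0 0 0 0.62"

```text
time: 27.13
tool_pos: [0.6284, 0.0966, 0.0196]
tcp_rot: [2.124, 2.311, 0.005]
wrist_force: [1.1, 0.4, 0.8]
width: 0.62
grip_force: 0.0
```

```bash
python3 - <<'E'
from h import *
to(.625,.0966,.013,94.9)
p=pickle.load(open('b8.pkl','rb'))
im=p['color'][195:245,255:310,::-1]; g=cv2.GaussianBlur(cv2.cvtColor(p['color'],cv2.COLOR_RGB2GRAY),(3,3),0)
m=(g[195:245,255:310]<118).astype(np.uint8)
n,l,st,ce=cv2.connectedComponentsWithStats(m); print(st.tolist(),(ce+[255,195]).round(1).tolist())
print(onz(p,[(281.8,219)],.067))
E
```

```text
pos [0.6284 0.0966 0.0196] xhead 94.84 tilt 0.22 | shift now [ 0.0003 -0.0034  0.0066] | turn z -0.06 then shift [ 0.0003 -0.0034  0.0066] | t 27.1 w 0.620 F [1.1 0.4 0.8]
[[0, 0, 55, 50, 2448], [16, 16, 23, 18, 270], [54, 18, 1, 32, 32]] [[281.6, 219.5], [282.1, 218.7], [309.0, 228.5]]
[[ 0.54336504 -0.18319707  0.067     ]]
```

drive_tool --pt "0 0 0 0 0 0.005 0.62" --pt "0 0 0 0 0 0 0.62" --pt "0 0 0 0 0 0 0.62" --pt "0 0 0 0 0 0 0.62"

```text
time: 27.47
tool_pos: [0.6267, 0.097, 0.013]
tcp_rot: [2.124, 2.314, 0.001]
wrist_force: [-0.4, -0.5, 0.6]
width: 0.617
grip_force: 0.0
```

```bash
python3 - <<'E'
from h import *
to(.625,.0966,.013,94.9)
E
```

```text
pos [0.6267 0.097  0.013 ] xhead 94.90 tilt 0.06 | shift now [-0.0003 -0.0018 -0.    ] | turn z -0.00 then shift [-0.0003 -0.0018 -0.    ] | t 27.5 w 0.617 F [-0.4 -0.5  0.6]
```

Grip with -1.7 mm correction along tool y, and lift.

drive_tool --pt "0 0 0 0 -0.0017 0 0.62" --pt "0 0 0 0 0 0 0.62" --pt "0 0 0 0 0 0 0.2" --pt "0 0 0 0 0 0 0.2" --pt "0 0 0 0 0 0 0.2" --pt "0 0 0 0 0 0 0.2" --pt "0 0 0 0 0 0 0.2" --pt "0 0 0 0 0 0 0.2" --force 35

```text
time: 28.13
tool_pos: [0.6249, 0.0968, 0.0125]
tcp_rot: [2.125, 2.314, 0.001]
wrist_force: [0.9, 0.3, 2.1]
width: 0.398
grip_force: 36.0
```

```bash
python3 - <<'E'
from h import *
to(.5435,-.1838,.13,94.9)
E
```

```text
pos [0.6249 0.0968 0.0125] xhead 94.89 tilt 0.03 | shift now [-0.2727 -0.105  -0.1175] | turn z -0.01 then shift [-0.2726 -0.105  -0.1175] | t 28.1 w 0.398 F [0.9 0.3 2.1]
```

drive_tool --pt "0 0 0 0 0 -0.015 0.2" --pt "0 0 0 0 0 -0.03 0.2" --pt "0 0 0 0 0 -0.04 0.2" --pt "0 0 0 0 0 -0.04 0.2" --pt "0 0 0 0 0 0 0.2" --pt "0 0 0 0 0 0 0.2" --pt "0 0 0 0 0 0 0.2"

```text
time: 28.72
tool_pos: [0.6238, 0.0966, 0.1365]
tcp_rot: [-2.124, -2.314, 0.002]
wrist_force: [-0.3, -1.0, -2.1]
width: 0.396
grip_force: 35.6
```

```bash
python3 - <<'E'
from h import *
to(.5435,-.1838,.13,94.9)
p=shot('wrist'); pickle.dump(p,open('u9.pkl','wb')); save(p,'u9.png')
for m in masks_of(p,'bush'):
    ys,xs=np.nonzero(m['mask']); print(round(m['score'],2),np.round(m['bbox']).tolist(),m['mask'].sum())
E
```

```text
pos [0.6238 0.0966 0.1365] xhead 94.89 tilt 0.08 | shift now [-0.2726 -0.1039  0.0066] | turn z -0.01 then shift [-0.2725 -0.104   0.0066] | t 28.7 w 0.396 F [-0.3 -1.  -2.1]
0.85 [246.0, 240.0, 321.0, 336.0] 6524
```

```bash
python3 - <<'E'
from h import *
p=shot('wrist'); m=masks_of(p,'bush')[0]['mask']; p['T']=np.array(p['mount'])
for z in(-.0225,-.02,-.025): print(z,fit('bush',[(p,m)],(0,0,0,z)))
E
```

```text
-0.0225 (array([-0.00109193, -0.00044632,  0.15092691]), np.float64(0.10404139281219404))
-0.02 (array([-0.00253825, -0.0002905 , -0.01577728]), np.float64(0.07025693133981714))
-0.025 (array([-2.46462910e-05, -6.56931173e-05,  8.31699124e-04]), np.float64(0.13442312888408536))
```

drive_tool --pt "0 0 0 -0.039 -0.0149 0 0.2" --pt "0 0 0 -0.039 -0.0149 0 0.2" --pt "0 0 0 -0.039 -0.0149 0 0.2" --pt "0 0 0 -0.039 -0.0149 0 0.2" --pt "0 0 0 -0.039 -0.0149 0 0.2" --pt "0 0 0 -0.039 -0.0149 0 0.2" --pt "0 0 0 -0.039 -0.0149 0 0.2" --pt "0 0 0 0 0 0.02 0.2"

```text
time: 29.58
tool_pos: [0.5446, -0.1915, 0.1201]
tcp_rot: [2.125, 2.303, -0.002]
wrist_force: [2.1, 0.1, -0.9]
width: 0.4
grip_force: 35.7
```

drive_tool --pt "0 0 0 0 0 0.01 0.2" --pt "0 0 0 0 0 0 0.2" --pt "0 0 0 0 0 0 0.2" --pt "0 0 0 0 0 0 0.2"

```text
time: 29.92
tool_pos: [0.5443, -0.1822, 0.1069]
tcp_rot: [-2.122, -2.315, 0.0]
wrist_force: [1.0, -0.6, -1.1]
width: 0.398
grip_force: 35.6
```

```bash
python3 - <<'E'
from h import *
to(.5435,-.1838,.08,94.9)
p=shot('wrist'); pickle.dump(p,open('u10.pkl','wb')); save(p,'u10.png')
E
```

```text
pos [ 0.5443 -0.1822  0.1069] xhead 94.99 tilt 0.07 | shift now [-0.0015 -0.0009  0.0269] | turn z 0.09 then shift [-0.0015 -0.0009  0.0269] | t 29.9 w 0.398 F [ 1.  -0.6 -1.1]
```

```bash
python3 - <<'E'
from h import *
for f in('u9','u10'):
    p=pickle.load(open(f+'.pkl','rb')); q=dict(p);q['T']=np.array(p['mount'])
    u,v=proj(q,[[0,0,-.0225]])[0]; print(f,u,v)
    g=cv2.cvtColor(p['color'],cv2.COLOR_RGB2GRAY); x0,y0=int(u)-25,int(v)-25; c=g[y0:y0+50,x0:x0+50]
    print(c[::5,::5].tolist())
    for t in(60,80,100,120,140):
        n,l,st,ce=cv2.connectedComponentsWithStats((c<t).astype(np.uint8))
        for i in range(1,n):
            s=st[i]
            if 40<s[4]<900 and s[0]>0 and s[1]>0 and s[0]+s[2]<50 and s[1]+s[3]<50:
                print(t,s.tolist(),'tool',onz(q,[(x0+s[0]+(s[2]-1)/2,y0+s[1]+(s[3]-1)/2)],-.0225).round(4).tolist())
E
```

```text
u9 282.13050370773175 304.9443039085319
[[247, 245, 245, 245, 245, 245, 245, 245, 243, 244], [245, 244, 232, 245, 245, 245, 245, 171, 163, 225], [171, 167, 171, 169, 171, 170, 172, 170, 163, 168], [171, 166, 170, 159, 126, 128, 127, 168, 162, 167], [170, 166, 157, 123, 126, 127, 127, 119, 162, 168], [170, 166, 116, 123, 124, 130, 125, 119, 159, 168], [170, 166, 139, 125, 128, 127, 128, 121, 163, 169], [169, 166, 172, 133, 127, 131, 127, 158, 164, 169], [169, 166, 171, 172, 180, 179, 179, 173, 163, 168], [168, 166, 172, 170, 174, 173, 175, 173, 164, 169]]
140 [10, 14, 30, 24, 578] tool [[0.0002, -0.0003, -0.0225]]
u10 282.129732652656 304.9454907434174
[[156, 151, 155, 154, 156, 154, 157, 155, 148, 151], [155, 151, 155, 153, 155, 154, 156, 155, 147, 152], [154, 151, 155, 153, 154, 153, 157, 154, 147, 152], [154, 150, 154, 144, 114, 116, 113, 152, 147, 151], [154, 150, 142, 110, 114, 115, 115, 107, 146, 152], [154, 150, 106, 111, 113, 117, 113, 108, 144, 152], [153, 150, 126, 112, 116, 115, 115, 110, 147, 153], [154, 150, 156, 120, 115, 118, 116, 143, 148, 152], [152, 150, 155, 156, 163, 160, 163, 157, 148, 153], [152, 150, 155, 154, 157, 157, 158, 156, 148, 152]]
120 [10, 14, 29, 23, 540] tool [[0.0005, -0.0005, -0.0225]]
140 [9, 13, 31, 26, 639] tool [[0.0002, -0.0005, -0.0225]]
```

drive_tool --pt "0 0 0 -0.0017 -0.0005 0.01 0.2" --pt "0 0 0 0 0 0.01 0.2" --pt "0 0 0 0 0 0.006 0.2" --pt "0 0 0 0 0 0.001 0.2" --pt "0 0 0 0 0 0 0.2" --pt "0 0 0 0 0 0 0.2" --pt "0 0 0 0 0 0 0.2"

```text
time: 30.55
tool_pos: [0.5441, -0.1854, 0.0806]
tcp_rot: [2.124, 2.314, 0.0]
wrist_force: [0.6, 0.3, -2.1]
width: 0.397
grip_force: 35.7
```

```bash
python3 - <<'E'
from h import *
to(.5435,-.1838,.0765,94.9)
E
```

```text
pos [ 0.5441 -0.1854  0.0806] xhead 94.89 tilt 0.04 | shift now [ 0.0017 -0.0005  0.0041] | turn z -0.01 then shift [ 0.0017 -0.0005  0.0041] | t 30.6 w 0.397 F [ 0.6  0.3 -2.1]
```

drive_tool --pt "0 0 0 0.0014 -0.0001 0.001 0.2" --pt "0 0 0 0 0 0.001 0.2" --pt "0 0 0 0 0 0 0.2" --pt "0 0 0 0 0 0 0.2"

```text
time: 30.88
tool_pos: [0.5436, -0.184, 0.0784]
tcp_rot: [2.125, 2.314, 0.0]
wrist_force: [-0.7, 0.2, -2.8]
width: 0.393
grip_force: 35.7
```

drive_tool --pt "0 0 0 0 0 0.001 0.2" --pt "0 0 0 0 0 0 0.2" --pt "0 0 0 0 0 0 0.2"

```text
time: 31.13
tool_pos: [0.5435, -0.1839, 0.0772]
tcp_rot: [-2.125, -2.314, 0.0]
wrist_force: [-0.6, 0.7, -2.2]
width: 0.398
grip_force: 35.7
```

drive_tool --pt "0 0 0 0 0 0.001 0.2" --pt "0 0 0 0 0 0 0.2" --pt "0 0 0 0 0 0 0.2"

```text
time: 31.38
tool_pos: [0.5438, -0.184, 0.0765]
tcp_rot: [2.124, 2.314, 0.0]
wrist_force: [-0.4, 1.2, -0.7]
width: 0.397
grip_force: 35.8
```

drive_tool --pt "0 0 0 0 0 0.0005 0.2" --pt "0 0 0 0 0 0 0.2" --pt "0 0 0 0 0 0 0.5" --pt "0 0 0 0 0 0 0.55" --pt "0 0 0 0 0 0 0.55" --pt "0 0 0 0 0 -0.01 0.55" --pt "0 0 0 0 0 -0.03 0.55" --pt "0 0 0 0 0 -0.04 0.6"

```text
time: 32.05
tool_pos: [0.5405, -0.1827, 0.153]
tcp_rot: [-2.119, -2.308, 0.005]
wrist_force: [0.6, -0.2, 0.3]
width: 0.606
grip_force: 0.0
```

drive_tool --pt "0 0 6.96 0 0 -0.01 0.65" --pt "0 0 6.96 0 0 0 0.65" --pt "0 0 6.96 0 0 0 0.65" --pt "0 0 6.96 0 0 0 0.65" --pt "0 0 6.96 0 0 0 0.65" --pt "0 0 6.96 0 0 0 0.65" --pt "0 0 6.96 0 0 0 0.65" --pt "0 0 6.96 0 0 0 0.65"

```text
time: 32.72
tool_pos: [0.5437, -0.184, 0.1665]
tcp_rot: [2.962, 1.045, 0.001]
wrist_force: [0.9, -0.1, -0.3]
width: 0.655
grip_force: 0.0
```

drive_tool --pt "0 0 6.96 0 0 0 0.65" --pt "0 0 6.96 0 0 0 0.65" --pt "0 0 6.96 0 0 0 0.65" --pt "0 0 6.96 0 0 0 0.65" --pt "0 0 6.96 0 0 0 0.65" --pt "0 0 6.96 0 0 0 0.65" --pt "0 0 0 -0.002 -0.035 0 0.65" --pt "0 0 0 -0.002 -0.035 0 0.65"

```text
time: 33.38
tool_pos: [0.543, -0.1145, 0.1666]
tcp_rot: [3.14, -0.076, 0.002]
wrist_force: [0.6, 1.1, -0.2]
width: 0.648
grip_force: 0.0
```

drive_tool --pt "0 0 0 -0.002 -0.04 0 0.65" --pt "0 0 0 -0.002 -0.04 0 0.65" --pt "0 0 0 -0.002 -0.04 0 0.65" --pt "0 0 0 -0.003 -0.04 0 0.65" --pt "0 0 0 -0.003 -0.04 0 0.65" --pt "0 0 0 0 0 0 0.65" --pt "0 0 0 0 0 0 0.65" --pt "0 0 0 0 0 0 0.65"

```text
time: 34.05
tool_pos: [0.5397, 0.0865, 0.1662]
tcp_rot: [3.14, -0.068, 0.001]
wrist_force: [0.3, -0.5, -0.0]
width: 0.654
grip_force: 0.0
```

```bash
python3 - <<'E'
from h import *
to(.5388,.0873,.028,-2.5)
p=shot('wrist'); pickle.dump(p,open('s11.pkl','wb'))
for m in masks_of(p,'stop_block'):
    print(round(m['score'],2),np.round(m['bbox']).tolist(),*fit('stop_block',[(p,m['mask'])],(.5388,.0873,-.04,.003)))
s=pickle.load(open('b7.pkl','rb'))
a=p['color'][:,60:500,::-1]; cv2.imwrite('pics/s11.png',cv2.resize(np.ascontiguousarray(a),None,fx=1.4,fy=1.4,interpolation=cv2.INTER_CUBIC))
E
```

```text
pos [0.5397 0.0865 0.1662] xhead -2.48 tilt 0.04 | shift now [-0.001  -0.0008  0.1382] | turn z 0.02 then shift [-0.001  -0.0008  0.1382] | t 34.0 w 0.654 F [ 0.3 -0.5 -0. ]
0.9 [259.0, 175.0, 305.0, 244.0] [0.53861459 0.08614144 0.00257055] 0.05564542219346491
0.89 [293.0, 345.0, 329.0, 380.0] [ 0.5388  0.0873 -0.04  ] 1.0
```

View pics/s11.png

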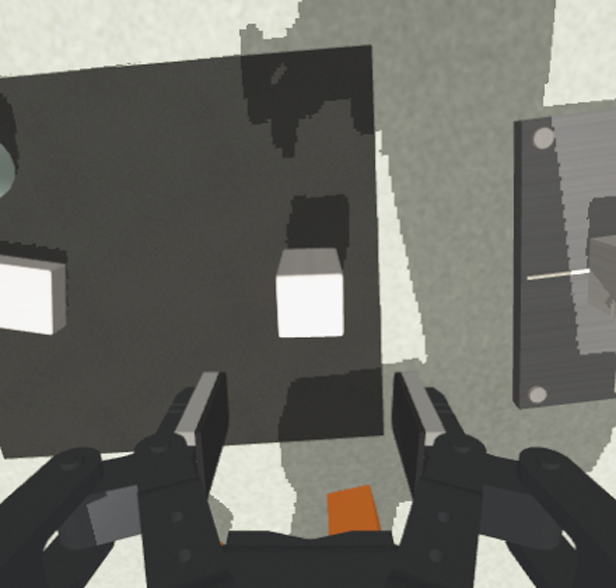

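drive_tool --pt "0 0 -2 -0.001 0 0.03 0.62" --pt "0 0 0 0 0 0.035 0.62" --pt "0 0 0 0 0 0.035 0.62" --pt "0 0 0 0 0 0.03 0.62" --pt "0 0 0 0 0 0.006 0.62" --pt "0 0 0 0 0 0 0.62" --pt "0 0 0 0 0 0 0.62" --pt "0 0 0 0 0 0 0.62" --force 50

```text
time: 34.82
tool_pos: [0.5409, 0.0862, 0.0321]
tcp_rot: [-3.141, 0.017, -0.006]
wrist_force: [0.8, -0.3, 0.7]
width: 0.621
grip_force: 0.0
```

```bash
python3 - <<'E'
from h import *
to(.5386,.0864,.03,-.5)
E
```

```text
pos [0.5409 0.0862 0.0321] xhead -0.61 tilt 0.23 | shift now [-0.0023 -0.0002  0.0021] | turn z -0.11 then shift [-0.0023 -0.0002  0.0021] | t 34.8 w 0.621 F [ 0.8 -0.3  0.7]
```

drive_tool --pt "0 0 0 -0.0015 0 0.001 0.62" --pt "0 0 0 0 0 0 0.62" --pt "0 0 0 0 0 0 0.2" --pt "0 0 0 0 0 0 0.2" --pt "0 0 0 0 0 0 0.2" --pt "0 0 0 0 0 0 0.2" --pt "0 0 0 0 0 0 0.2" --pt "0 0 0 0 0 0 0.2"

```text
time: 35.48
tool_pos: [0.538, 0.0866, 0.0301]
tcp_rot: [3.142, -0.015, 0.003]
wrist_force: [-0.7, -1.6, 6.7]
width: 0.416
grip_force: 51.2
```

drive_tool --pt "0 0 0 0 0 0 0.2" --pt "0 0 0 0 0 -0.015 0.2" --pt "0 0 0 0 0 -0.03 0.2" --pt "0 0 0 0 0 -0.04 0.2" --pt "0 0 0 0 0 -0.04 0.2" --pt "0 0 0 0 0 0 0.2" --pt "0 0 0 0 0 0 0.2" --pt "0 0 0 0 0 0 0.2"

```text
time: 36.15
tool_pos: [0.5352, 0.0865, 0.1518]
tcp_rot: [3.141, -0.015, -0.006]
wrist_force: [-1.1, 0.3, -8.1]
width: 0.414
grip_force: 51.9
```

```bash
python3 - <<'E'
from h import *
c=np.array([.5435,-.1838]);a=np.radians(4.9);ex=np.array([np.cos(a),np.sin(a)]);ey=np.array([-np.sin(a),np.cos(a)])
t=c+.060*ey+(.0225+.017+.018)*ex; print('stop target',t)
to(*t,.14,4.9)
p=shot('wrist'); m=max(masks_of(p,'stop_block'),key=lambda m:m['mask'].sum()); print(m['score'],m['bbox'])
p['T']=np.array(p['mount'])
for z in(-.044,-.041,-.038): print(z,*fit('stop_block',[(p,m['mask'])],(0,0,0,z)))
pickle.dump((p,m),open('s12.pkl','wb'))
E
```

```text
stop target [ 0.59566484 -0.11910781]
pos [0.5352 0.0865 0.1518] xhead -0.54 tilt 0.21 | shift now [0.0624 0.205  0.0116] | turn z -5.44 then shift [0.0427 0.21   0.0116] | t 36.1 w 0.414 F [-1.1  0.3 -8.1]
0.71 [232.4, 224.8, 329.7, 375.1]
-0.044 [ 1.53714095e-03 -6.21267067e-05  9.50417457e-04] 0.09461307082307902
-0.041 [-0.00124463 -0.00012017 -0.00045472] 0.04920270076138489
-0.038 [-0.00301682 -0.00017399  0.01100875] 0.013555006365610689
```

drive_tool --pt "0 0 -5.4 0 0 0 0.2" --pt "0 0 0 0.0071 0.035 0 0.2" --pt "0 0 0 0.0071 0.035 0 0.2" --pt "0 0 0 0.0071 0.035 0 0.2" --pt "0 0 0 0.0071 0.035 0 0.2" --pt "0 0 0 0.0071 0.035 0 0.2" --pt "0 0 0 0.0071 0.035 0 0.2" --pt "0 0 0 0 0 0 0.2"

```text
time: 36.92
tool_pos: [0.5975, -0.1254, 0.1509]
tcp_rot: [3.136, 0.127, -0.004]
wrist_force: [0.6, 1.3, -6.1]
width: 0.413
grip_force: 53.7
```

drive_tool --pt "0 0 0 0 0 0.02 0.2" --pt "0 0 0 0 0 0.01 0.2" --pt "0 0 0 0 0 0 0.2" --pt "0 0 0 0 0 0 0.2" --pt "0 0 0 0 0 0 0.2"

```text
time: 37.33
tool_pos: [0.5967, -0.1183, 0.1229]
tcp_rot: [-3.138, -0.134, 0.003]
wrist_force: [-0.1, -0.1, -6.0]
width: 0.415
grip_force: 53.4
```

```bash
python3 - <<'E'
from h import *
to(.5960,-.1191,.045,4.9)
E
```

```text
pos [ 0.5967 -0.1183  0.1229] xhead 4.90 tilt 0.10 | shift now [-0.0006  0.0008  0.0779] | turn z -0.00 then shift [-0.0006  0.0008  0.0779] | t 37.3 w 0.415 F [-0.1 -0.1 -6. ]
```

drive_tool --pt "0 0 0 -0.0006 0.0008 0.015 0.2" --pt "0 0 0 0 0 0.02 0.2" --pt "0 0 0 0 0 0.02 0.2" --pt "0 0 0 0 0 0.02 0.2" --pt "0 0 0 0 0 0 0.2" --pt "0 0 0 0 0 0 0.2" --pt "0 0 0 0 0 0 0.2" --pt "0 0 0 0 0 0 0.2"

```text
time: 38.0
tool_pos: [0.5988, -0.1202, 0.0512]
tcp_rot: [3.138, 0.133, 0.006]
wrist_force: [0.1, -0.4, -6.6]
width: 0.413
grip_force: 53.6
```

```bash
python3 - <<'E'
from h import *
to(.5960,-.1191,.039,4.9)
E
```

```text
pos [ 0.5988 -0.1202  0.0512] xhead 4.87 tilt 0.24 | shift now [-0.0027 -0.0013  0.0122] | turn z -0.03 then shift [-0.0027 -0.0014  0.0122] | t 38.0 w 0.413 F [ 0.1 -0.4 -6.6]
```

drive_tool --pt "0 0 0 -0.001 -0.0005 0.004 0.2" --pt "0 0 0 0 0 0.003 0.2" --pt "0 0 0 0 0 0 0.2" --pt "0 0 0 0 0 0 0.2" --pt "0 0 0 0 0 0 0.2"

```text
time: 38.42
tool_pos: [0.5957, -0.1195, 0.0418]
tcp_rot: [-3.139, -0.133, 0.0]
wrist_force: [-0.1, 0.0, -6.9]
width: 0.412
grip_force: 53.7
```

drive_tool --pt "0 0 0 0 0 0.0015 0.2" --pt "0 0 0 0 0 0 0.2" --pt "0 0 0 0 0 0 0.2" --pt "0 0 0 0 0 0 0.2"

```text
time: 38.75
tool_pos: [0.5957, -0.1195, 0.0402]
tcp_rot: [-3.139, -0.133, 0.0]
wrist_force: [0.5, 0.1, -7.1]
width: 0.414
grip_force: 53.7
```

drive_tool --pt "0 0 0 0 0 0.0015 0.2" --pt "0 0 0 0 0 0 0.2" --pt "0 0 0 0 0 0 0.2"

```text
time: 39.0
tool_pos: [0.5962, -0.1196, 0.0392]
tcp_rot: [3.139, 0.133, 0.001]
wrist_force: [-0.6, 0.0, -4.4]
width: 0.417
grip_force: 53.9
```

drive_tool --pt "0 0 0 0 0 0.0006 0.2" --pt "0 0 0 0 0 0 0.2" --pt "0 0 0 0 0 0 0.45" --pt "0 0 0 0 0 0 0.58" --pt "0 0 0 0 0 0 0.58" --pt "0 0 0 0 0 -0.01 0.58" --pt "0 0 0 0 0 -0.03 0.58" --pt "0 0 0 0 0 -0.04 0.58"

```text
time: 39.67
tool_pos: [0.5926, -0.1187, 0.1157]
tcp_rot: [-3.137, -0.133, 0.012]
wrist_force: [0.5, -0.2, -0.0]
width: 0.579
grip_force: 0.0
```

drive_tool --pt "0 0 0 0 0 -0.04 0.58" --pt "0 0 0 0 0 -0.03 0.58" --pt "0 0 0 0.03 0.02 0 0.58" --pt "0 0 0 0.02 0.02 0 0.58" --pt "0 0 0 0 0 0 0.58" --pt "0 0 0 0 0 0 0.58" --pt "0 0 0 0 0 0 0.58"

```text
time: 40.25
tool_pos: [0.6483, -0.1549, 0.188]
tcp_rot: [-3.138, -0.132, 0.002]
wrist_force: [-0.2, -0.6, 0.7]
width: 0.58
grip_force: 0.0
```

```bash
python3 - <<'E'
from h import *
to(.5960,-.1191,.039,4.9)
w=shot('wrist'); s=shot('side'); c=shot('scene')
for n,x in zip('wsc',(w,s,c)): pickle.dump(x,open('f_%s.pkl'%n,'wb'))
A=w['color'][:420,60:500,::-1]; A=cv2.resize(np.ascontiguousarray(A),(440,420))
B=cv2.resize(np.ascontiguousarray(s['color'][120:240,220:380,::-1]),(360,270),interpolation=cv2.INTER_CUBIC)
C=cv2.resize(np.ascontiguousarray(c['color'][150:270,110:290,::-1]),(360,240),interpolation=cv2.INTER_CUBIC)
o=np.zeros((510,800,3),np.uint8); o[:420,:440]=A; o[:270,440:]=B; o[270:,440:]=C
cv2.imwrite('pics/final.png',o)
E
```

```text
pos [ 0.6483 -0.1549  0.188 ] xhead 4.84 tilt 0.07 | shift now [-0.049  -0.04    0.1491] | turn z -0.06 then shift [-0.0489 -0.04    0.1491] | t 40.2 w 0.580 F [-0.2 -0.6  0.7]
```

View pics/final.png

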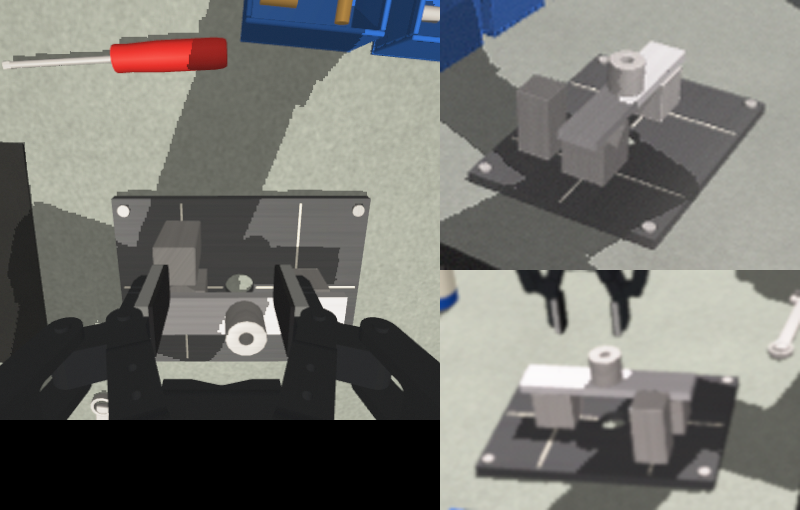

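The assembly stands as asked: bar across both blocks, bush over its hole, stop behind the V-block on the left cross line. I'll make one numeric check before handing in.

```bash
python3 - <<'E'
from h import *
a=np.radians(4.9);c=np.array([.5435,-.1838]);Rm=np.array([[np.cos(a),np.sin(a)],[-np.sin(a),np.cos(a)]])
P={k:shot(k) for k in('wrist','side','scene')}
for k,z,g in(('stop_block',.012,(.596,-.119)),('bush',.067,(.5435,-.1838))):
    for n,p in P.items():
        for m in masks_of(p,k)[:4]:
            f,e=fit(k,[(p,m['mask'])],(*g,a,z))
            if e<.3: print(k,n,round(m['score'],2),'plate frame mm',(Rm@(f[:2]-c)*1e3).round(1),'yaw',np.degrees(f[2]).round(1),round(e,3))
E
```

```text
stop_block wrist 0.64 plate frame mm [60.5 57.9] yaw 1.9 0.159
stop_block side 0.86 plate frame mm [57.4 60.5] yaw 12.8 0.072
stop_block scene 0.82 plate frame mm [57.1 59.1] yaw 8.5 0.051
bush wrist 0.9 plate frame mm [-0.2 -0.6] yaw 8.5 0.118
bush side 0.65 plate frame mm [-1.2 -1.7] yaw 4.2 0.088
bush scene 0.66 plate frame mm [ 0.4 -1.1] yaw 9.8 0.16
```

```bash
python3 -c "
from workcell import workorder
print(workorder.finish_job())"
```

```text
the job is handed in; nothing more can be done
None
```

The job is done and handed in at about 40 s: the V-block, plain block, bar and bush are set up over the plate's hole. The stop block stands about 17 mm behind the V-block, everything is released, and I did not move the low block or the jar.

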